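Put the printing blocks away in the tight-lidded chest

ROBOT

A 7-joint arm with a two-finger parallel gripper is mounted at the origin on the work surface. World frame = base frame: x ahead of the robot, y to its left, z up, the work surface at z = 0. Lengths are in m, angles in rad, forces in N, time in s.
With the tool pointing down it reaches from about 0.4 to 0.875 m from the base axis. Payload 19.3 kg.
Tool frame: the origin (TCP) lies on the centre line of the jaws, within the pads' length; the fingertips stand 8 mm ahead of it and the grasp point (between the pads) lies 11 mm behind it (bot.tip_extent is the distance from the TCP to the fingertips, in m); x points along the fingers, y is the direction in which the jaws open and shut, and the axes are right-handed (so a half turn about x gives the same grasp; the last joint's range is limited). The gripper opens to 85 mm and grips with 20 to 120 N. Pads are 22 mm wide; open, the fingers measure 114 mm over their backs; the gripper's body (76 mm by 85 mm) begins 54 mm behind the grasp point. The pads swing forward as they close: fully open they stand 13 mm farther back than shut.
Start: joints at [1.087, 0.521, -0.036, 1.599, 0.021, 1.021, -0.113], TCP at [0.251, -0.572, 0.21] pointing down, gripper open.
Joint ranges: [-2.91, 2.91], [-0.3, 2.13], [-1.5, 1.42], [0.17, 2.43], [-1.26, 4.41], [0.16, 1.93], [-2.52, 2.52]. Speed limits (rad/s): [1.89, 1.89, 2.39, 2.39, 3.01, 3.01, 3.01].

INTERFACE

Orientations are given as [roll, pitch, yaw] about the fixed x, y, z axes, in that order (R = Rz(yaw) Ry(pitch) Rx(roll)).
In Python, from workcell import sensors, imaging, order, bot gives the robot as it stands.
- The arm moves only by the tool arm_command, never from a script. Its argument "commands" is a list of rows, each an object of numbers: "dx", "dy", "dz": the shift along the tool's x, y, z in cm; "twist": the turn about the tool's x in rad. A call has 1 to 12 rows; each row is the pose to reach, as a shift and turn from the pose measured when the call began, along the tool's axes at that moment; what a row does not reach only later rows make up. A row lasts 1/12 s, in which the tool goes at most 41.7 mm and 7.16 degrees, less where a joint would pass 70% of its speed; a pose out of reach is approached as far as the arm can. A call with a gripper value outside its range is refused whole. "grip" is the closure, from -1 (fully open) to 1 (shut), set as the call begins (left out, the last holds). The fingers move at their own pace and stop on an object; "squeeze" is the grip in N (left out, the last holds). Time passes only in rows, so rows that repeat a pose let the fingers close. It gives the time, the measured TCP pose, the force and the opening at its end, in the units of the state.
- sensors.observe(): the state, without advancing time (a new reading comes with each control period).
- imaging.grab_frame(name): name is "side" or "top"; returns the picture (480x640x3 uint8, red, green, blue); there is no depth.
- imaging.camera_info(name): a dict with "fx", "fy", "cx", "cy" (pixels), "origin" and "attitude" of the camera in the world. Camera axes: x right, y down, z forward; pixel columns grow to the right and rows downward; lengths in m; the calibration is good to about 2 mm. A picture is of the moment at which its call begins. camera_info takes no time and is no camera call.
- order.job_done(): hands the job in, once; it reports no verdict.
The state is a dict: "clock": time; "qpos": joint angles; "qd": joint speeds; "joint_efforts": joint torques, N m; "position": TCP position; "tool_rot": TCP orientation; "force": force on the tool from outside, world axes, zero at the start; "moment": the same for the moment, N m; "grip_width": finger opening in m.
Only numpy, scipy, OpenCV 4.12 (cv2) and the standard library are available. Lean on these libraries where they do the work, as an engineer would, in place of code of your own. Each camera call takes 0.05 s, during which the arm holds its last target.

TASK

Clear away the hand-printing blocks: prise up the tight lid of the wooden chest with the flat-bladed knife pushed into the notch under its front edge, swing the lid right back, set every dark block with a grip rib that is out on the table side by side flat on the chest's floor, print face down (put down, not dropped in), then shut the lid fully and leave the knife lying flat on its cork mat. Leave the pot, jar, mug and light wood offcut where they are.

Things in the scene. Friction and masses are not known exactly. Their poses are not given: they have to be found in the camera images.
- chest: fixed wooden chest, 180 (x) by 340 (y) by 88 mm high, with a lid 8 mm thick on top flush with all its sides (closed top at 96 mm). Walls 10 mm, floor 8 mm: inside 160 by 320 mm, 80 mm deep. Origin: centre of the underside; x points from the front (notch side) to the hinge side, z up.
- chest_floor (a point): centre of the chest's inner floor, 8 mm above the chest's origin; axes as the chest's
- notch (a point): centre of the prise notch, on the outer front face of the chest (at x = -90 mm of the chest, 83 mm up). The notch is 100 mm wide (y) and 10 mm high, cut right through the 10 mm front wall, from 78 mm up to the lid's underside at 88 mm. Axes as the chest's: a blade goes in along +x.
- lid (a joint): lid hinge angle, rad: 0 shut, up to 1.8 open (1.57 upright). Stiff hinge (friction 0.28 N m) with a 0.25 kg lid: it stays wherever it is left; about 3 N at the front edge lifts it.
- lid_hinge (a point): on the hinge line, middle of its length, at the lid's underside (chest x = +90 mm, 88 mm up); the hinge line runs along the chest's y
- lid_edge (a point): middle of the lid's free front edge, at its underside, 180 mm from the hinge line; moves with the lid
- mat: fixed cork mat, 220 (x) by 120 (y) by 4 mm; origin: centre of the underside; z up
- knife: loose flat-bladed knife, 120 g, 190 mm long, lies on its handle. Origin: underside of the handle, where handle meets blade; x points to the blade's tip. Handle of light wood 105 mm long (x = -105 to 0), 34 mm wide (y), 22 mm tall (z = 0 to 22 mm); steel blade 85 mm long (x = 0 to 85), 34 mm wide, 3 mm thick, its mid-plane at z = 11 mm.
- knife_tip (a point): middle of the blade's tip end, 85 mm ahead of the knife's origin and 11 mm above it; axes as the knife's
- border_block: loose dark wooden border printing block, oblong base 125 (x) by 45 (y) by 26 mm; body's origin is the centre of its underside (print face, lies down); z up; the grip rib (60 mm along the block's x, 22 mm wide in y, 34 mm tall, from z = 26 to z = 60 mm) stands centred over the origin. 0.13 to 0.3 kg. May be absent.
- square_block: loose dark wooden printing block, square base 66 by 66 by 26 mm; body's origin is the centre of its underside (print face, lies down); z up; the grip rib (60 mm along the block's x, 22 mm wide in y, 34 mm tall, from z = 26 to z = 60 mm) stands centred over the origin. 0.13 to 0.3 kg. May be absent.
- round_block: loose dark wooden printing block, round base 66 mm in diameter, 26 mm thick; body's origin is the centre of its underside (print face, lies down); z up; the grip rib (60 mm along the block's x, 22 mm wide in y, 34 mm tall, from z = 26 to z = 60 mm) stands centred over the origin. 0.13 to 0.3 kg. May be absent.
- paisley_block: loose dark wooden printing block, drop-shaped base from x = -51 to +56 mm, up to 62 mm wide, 26 mm thick; body's origin is the centre of its underside (print face, lies down); z up; the grip rib (60 mm along the block's x, 22 mm wide in y, 34 mm tall, from z = 26 to z = 60 mm) stands centred over the origin. 0.13 to 0.3 kg. May be absent.
- dye_pot: bystander: loose steel pot, 90 mm wide, 70 mm high; origin: centre of the underside
- jar: bystander: amber glass jar, 70 mm wide, 100 mm high; origin: centre of the underside
- mug: bystander: white mug, 80 mm wide, 90 mm high; origin: centre of the underside
- spare_wood: bystander: light wood offcut without a rib, 120 by 70 by 30 mm; origin: centre of the underside

How it is judged:
By the outcome, as a careful person would: the job done as asked, in the order asked, and still so for the second after the job is handed in, with the robot touching nothing.
Of border_block, square_block, round_block, paisley_block only 2 to 4 are there at a start; the rules pass over those that are not, and their reading is None.
At some moment in a run one of border_block, square_block, round_block, paisley_block, knife may be knocked a few centimetres aside while the robot is not near it.
It also fails if it takes over 210 s, if anything falls off the work surface, if the arm or the gripper's body presses on something with over 40 N, if the wrist force passes 120 N, or if a joint passes its speed limit or range.

## Working session

There is one attempt and no reset: what is moved stays moved. The work goes in short steps, Python scripts to look and compute and a tool call to move; the robot and the scene stay as the last step left them, time stands still between calls to the robot, and variables do not carry over. Pictures are saved under pics/ and viewed, and the job is handed in when it is done.

Besides the shell and the picture viewer there is one more tool, called after "Call:" as a command line: name --argument value ..., lists and objects as JSON in quotes. arm_command: Moves the arm, as the interface text tells. Its arguments: {"type":"object","properties":{"commands":{"type":"array"},"grip":{"type":"number"},"squeeze":{"type":"number"}},"required":["commands"]}

```bash
ls; mkdir -p pics; python3 - <<'E'
from workcell import sensors, imaging, order, bot
import cv2
print(sensors.observe())
for n in ("side","top"):
    print(imaging.camera_info(n))
    cv2.imwrite(f"pics/{n}0.png",imaging.grab_frame(n)[:,:,::-1])
print([a for a in dir(bot) if a[0]!='_'], bot.tip_extent)
E
```

```text
pics
{'clock': 0.0, 'qpos': array([ 1.08678195,  0.52204007, -0.03637415,  1.59999758,  0.02122836,
        1.02111435, -0.11282462]), 'qd': array([-2.11314122e-03,  4.69372703e-04,  3.19520718e-04, -8.22281317e-04,
        9.14293377e-04, -5.84046886e-05, -1.07678471e-04]), 'joint_efforts': array([-1.07232307e-03, -9.27120137e+01,  1.97946198e+00, -3.69941032e+01,
        1.77650439e-02,  8.01346963e-03, -5.44800173e-05]), 'position': array([ 0.2511494 , -0.57191762,  0.20911273]), 'tool_rot': array([-1.49813674,  1.56962302,  2.05729087]), 'force': array([-0.6299766 ,  0.16101969,  1.03703503]), 'moment': array([-0.03535648,  0.01034639, -0.06104098]), 'grip_width': 0.08561694405137633}
{'fx': 529.5571059848054, 'fy': 529.5571059848054, 'cx': 325.86826852096385, 'cy': 243.27323823930624, 'origin': array([0.29034334, 0.96733915, 0.95921719]), 'attitude': array([-2.30949425,  0.00686184, -2.82818425])}
{'fx': 445.22614887845026, 'fy': 445.22614887845026, 'cx': 313.36338688649533, 'cy': 241.65796062195307, 'origin': array([0.52419945, 0.09037179, 1.18388008]), 'attitude': array([-3.0537714 , -0.01401871, -1.56374528])}
['IKError', 'tip_extent'] 0.008
```

View pics/top0.png

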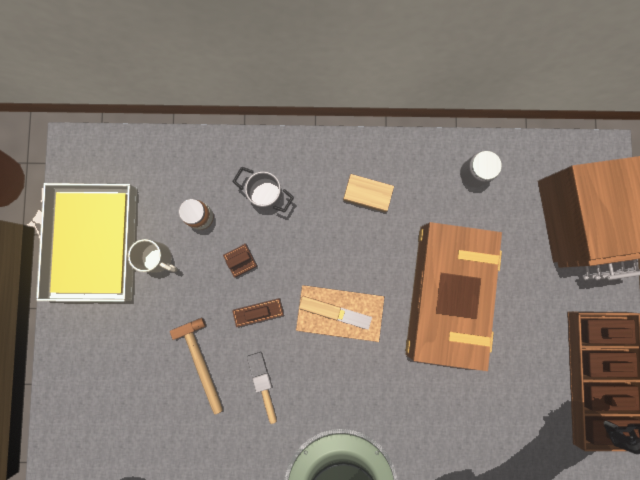

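View pics/side0.png

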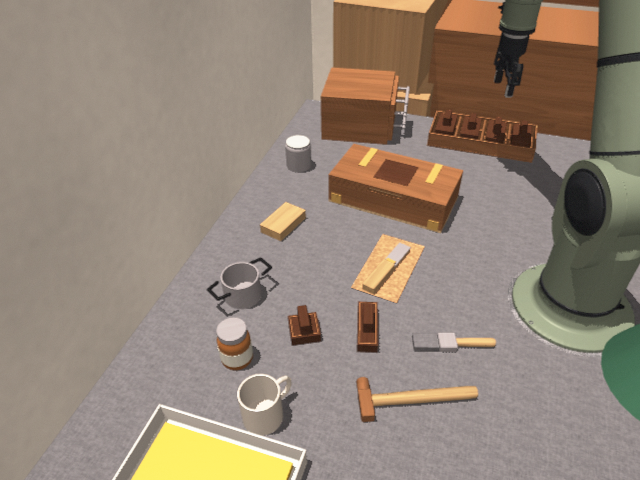

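```bash
cat > h.py <<'E'
import numpy as np, cv2
from scipy.spatial.transform import Rotation as R
from workcell import sensors, imaging, order, bot
def cam(n):
    c=imaging.camera_info(n); return c, R.from_euler('xyz',c['attitude']).as_matrix()
def proj(n,P):
    c,A=cam(n); q=(np.atleast_2d(P)-c['origin'])@A
    return np.c_[c['fx']*q[:,0]/q[:,2]+c['cx'], c['fy']*q[:,1]/q[:,2]+c['cy']]
def ray(n,uv,z):
    c,A=cam(n); uv=np.atleast_2d(uv).astype(float)
    d=np.c_[(uv[:,0]-c['cx'])/c['fx'],(uv[:,1]-c['cy'])/c['fy'],np.ones(len(uv))]@A.T
    t=(z-c['origin'][2])/d[:,2]
    return c['origin']+d*t[:,None]
def tri(uvs,uvt):
    # triangulate
    A=np.zeros((3,3));b=np.zeros(3)
    for n,uv in (('side',uvs),('top',uvt)):
        c,M=cam(n); d=M@np.array([(uv[0]-c['cx'])/c['fx'],(uv[1]-c['cy'])/c['fy'],1]); d/=np.linalg.norm(d)
        Pm=np.eye(3)-np.outer(d,d);A+=Pm;b+=Pm@c['origin']
    return np.linalg.solve(A,b)
def shot(n,name,box=None,s=1):
    im=imaging.grab_frame(n)[:,:,::-1].copy(); cv2.imwrite(f'pics/{name}_full.png',im)
    if box: x0,y0,x1,y1=box; im=im[y0:y1,x0:x1]
    cv2.imwrite(f'pics/{name}.png',cv2.resize(im,None,fx=s,fy=s,interpolation=cv2.INTER_CUBIC))
def st():
    o=sensors.observe(); 
    print('t',round(o['clock'],2),'p',o['position'].round(4),'rpy',o['tool_rot'].round(3),'F',o['force'].round(1),'w',round(o['grip_width'],4)); print(R.from_euler('xyz',o['tool_rot']).as_matrix().round(3)); return o
E
python3 - <<'E'
import cv2
t=cv2.imread('pics/top0.png');s=cv2.imread('pics/side0.png')
def c(im,b,k,n): cv2.imwrite(n,cv2.resize(im[b[1]:b[3],b[0]:b[2]],None,fx=k,fy=k,interpolation=cv2.INTER_CUBIC))
c(t,(220,230,400,350),4.4,'pics/c1.png')
c(t,(395,210,515,385),3.4,'pics/c2.png')
c(s,(270,220,430,360),4.2,'pics/c3.png')
c(s,(320,130,470,240),5,'pics/c4.png')
E
```

```text
(no output)
```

View pics/c1.png

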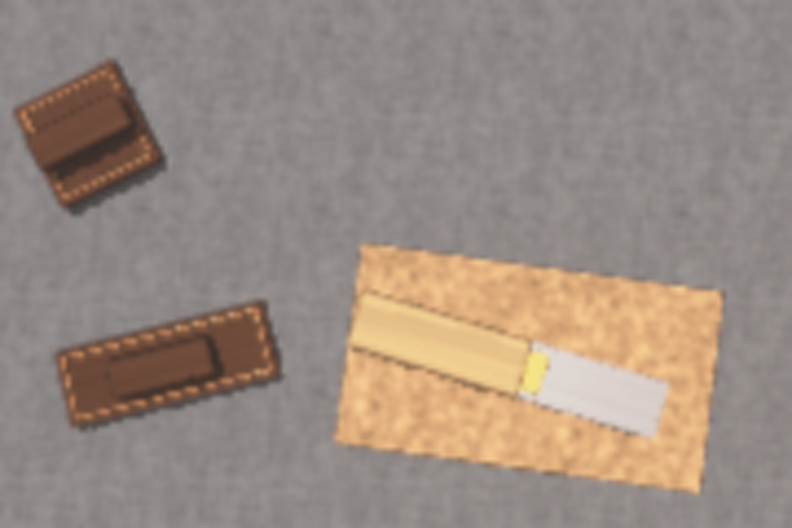

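View pics/c2.png

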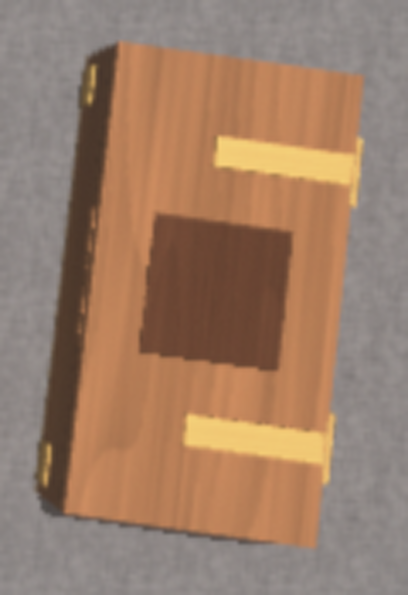

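View pics/c3.png

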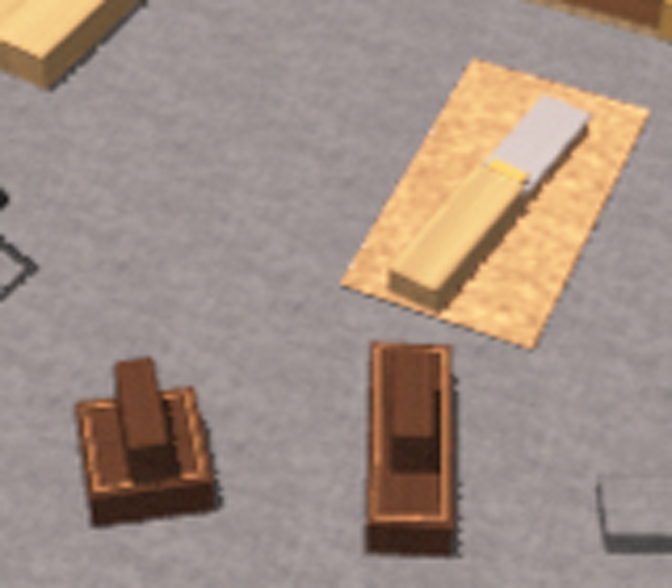

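View pics/c4.png

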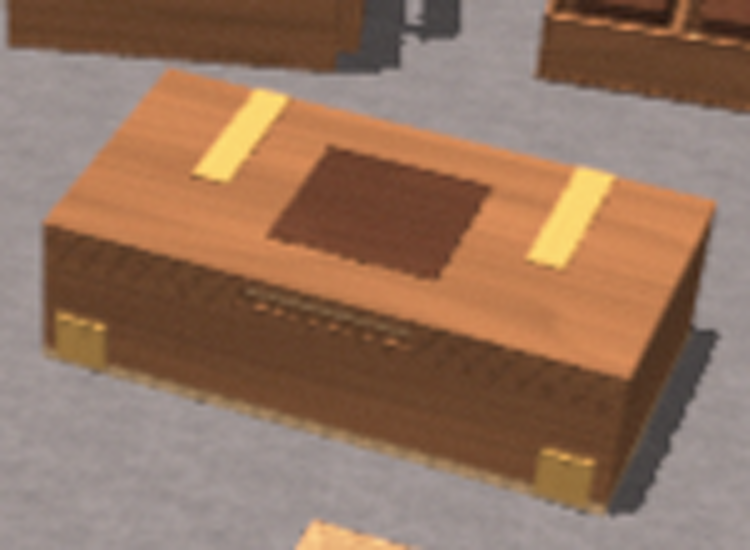

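```bash
cat > fit.py <<'E'
from h import *
from scipy.optimize import least_squares
def fit(obs, x0, z0=0.):
    # obs: list (cam, uv Nx2, model pts Nx3) 
    def P(p,m):
        c,s=np.cos(p[2]),np.sin(p[2]); m=np.asarray(m,float)
        return np.c_[p[0]+c*m[:,0]-s*m[:,1],p[1]+s*m[:,0]+c*m[:,1],z0+m[:,2]]
    f=lambda p: np.concatenate([(proj(n,P(p,m))-uv).ravel() for n,uv,m in obs])
    r=least_squares(f,x0,loss='soft_l1'); return r.x, f(r.x).reshape(-1,2)
def rect(a,b,z,cx=0): return [(cx+a/2,b/2,z),(cx+a/2,-b/2,z),(cx-a/2,-b/2,z),(cx-a/2,b/2,z)]
E
python3 - <<'E'
from fit import *
T=lambda L:np.array(L)/4.4+[220,230]; S=lambda L:np.array(L)/4.2+[270,220]
T2=lambda L:np.array(L)/3.4+[395,210]; S4=lambda L:np.array(L)/5+[320,130]
np.set_printoptions(precision=4,suppress=True)
# chest: x axis -> world -y ; corners order (+x,+y),(+x,-y),(-x,-y),(-x,+y): +x = right in top; yaw~-90 => chest y -> world +x (image up)
top=rect(.18,.34,.096)
obs=[('top',T2([(363,75),(316,548),(65,513),(118,42)]),top),('side',S4([(168,68),(716,204),(628,380),(45,225)]),top)]
for o in ([obs[0]],[obs[1]],obs): 
    x,r=fit(o,[.5,-.2,-1.57]);print('chest',x,abs(r).max())
m=rect(.22,.12,.004)
print('mat',fit([('top',T([(722,290),(700,493),(335,440),(362,243)]),m),('side',S([(476,58),(650,110),(534,350),(342,286)])[[0,1,2,3]],m)],[.5,.1,-1.57]))
hm=[(-.105,.017,.022),(0,.017,.022),(0,-.017,.022),(-.105,-.017,.022),(.085,.017,.0125),(.085,-.017,.0125)]
ot=[('top',T([(365,292),(533,342),(520,397),(350,345),(668,382),(653,437)]),hm)]
print('knife top',fit(ot,[.45,.1,-1.57],.004))
os_=[('side',S([(388,270),(440,287)]),[hm[0],hm[3]]),('side',S([(545,95),(590,115)]),[hm[4],hm[5]])]
print('knife side',fit(os_,[.45,.1,-1.57],.004)); print('both',fit(ot+os_,[.45,.1,-1.57],.004)[0])
# square: rib along x. 
sq=rect(.066,.066,.026); rb=rect(.06,.022,.060)
so=[('side',S([(76,404),(193,388),(213,480),(92,496)])[[0,1,2,3]],np.array(sq)[[0,1,2,3]]),('side',S([(114,363),(152,357),(167,445),(127,450)]),rb)]
print('sq side',fit(so,[.6,.3,-1.3]))
to=[('top',T([(113,60),(67,210),(15,108)]),np.array(sq)[[0,2,3]]),('top',T([(124,95),(135,130),(42,165)]),np.array(rb)[[0,1,2]])]
print('sq top',fit(to,[.6,.3,-1.3]))
bd=rect(.125,.045,.026)
so=[('side',S([(370,342),(452,347),(455,520),(368,518)]),bd),('side',S([(392,345),(437,348),(438,436),(391,436)]),rb)]
print('bd side',fit(so,[.45,.25,-1.57]))
to=[('top',T([(263,300),(72,428),(55,353)]),np.array(bd)[[0,2,3]]),('top',T([(205,335),(113,395),(108,370)]),np.array(rb)[[0,2,3]])]
print('bd top',fit(to,[.45,.25,-1.57]))
E
```

```text
chest [ 0.4909 -0.279  -1.699 ] 0.24903086232905025
chest [ 0.49   -0.2753 -1.702 ] 0.6714458650623101
chest [ 0.4906 -0.2784 -1.6999] 0.9450907620222893
mat (array([ 0.439 ,  0.0032, -1.6968]), array([[ 0.153 ,  0.5101],
       [-0.2862,  0.1933],
       [-0.7497,  1.054 ],
       [-0.6876,  0.0897],
       [-0.8009, -0.4775],
       [ 0.1335, -0.415 ],
       [-0.0003, -0.8095],
       [-0.615 , -1.0887]]))
knife top (array([ 0.4398,  0.0058, -1.8547]), array([[-0.434 , -0.5014],
       [ 0.361 , -0.1255],
       [-0.4019,  0.1524],
       [-0.8401,  0.1867],
       [ 0.7535,  0.009 ],
       [ 0.5529,  0.2171]]))
knife side (array([ 0.4383,  0.0094, -1.8499]), array([[ 0.056 , -0.6257],
       [-0.0982,  1.076 ],
       [-0.3783, -0.1647],
       [ 0.432 , -0.1062]]))
both [ 0.4393  0.0066 -1.8523]
sq side (array([ 0.5749,  0.2689, -1.0893]), array([[-0.4627, -0.0496],
       [ 0.3415, -0.1028],
       [ 0.204 ,  0.7438],
       [-0.8097,  1.1125],
       [-0.4024, -0.4299],
       [ 0.307 , -0.2966],
       [ 0.6497, -0.4338],
       [ 0.0504, -0.2313]]))
sq top (array([ 0.5752,  0.2636, -1.1162]), array([[ 1.024 ,  0.127 ],
       [-0.9565, -0.0431],
       [ 0.1946,  0.1513],
       [-0.7003, -0.5999],
       [ 0.4816, -0.6988],
       [-0.0647,  1.6548]]))
bd side (array([ 0.4407,  0.2175, -1.3156]), array([[ 0.175 , -0.2579],
       [-0.0242, -0.689 ],
       [ 0.0645,  1.822 ],
       [-0.1045,  1.3957],
       [ 0.3941,  0.0498],
       [-0.4995, -0.2778],
       [-0.5092, -0.2584],
       [ 0.4807, -0.6791]]))
bd top (array([ 0.4419,  0.2156, -1.3146]), array([[-0.1478, -0.1163],
       [ 0.0631,  0.0868],
       [-0.1442, -0.0544],
       [ 0.6655,  0.1821],
       [ 0.24  ,  1.1959],
       [-0.6895, -1.769 ]]))
```

```bash
cat >> h.py <<'E'
def go(p,yaw=None,verbose=1):
    """shift in tool axes (cm) to world TCP p, jaw-axis heading made parallel to yaw (mod pi)"""
    o=sensors.observe(); M=R.from_euler('xyz',o['tool_rot']).as_matrix()
    d=M.T@(np.array(p)-o['position'])*100
    tw=0
    if yaw is not None:
        # turn about tool x (down): world heading of y decreases by twist if x is -z
        h=np.arctan2(M[1,1],M[0,1]); e=(yaw-h+np.pi/2)%np.pi-np.pi/2
        tw=e*np.sign(M[2,0])
    print('t %.1f'%o['clock'],'p',o['position'].round(4),'jawhead %.3f'%np.arctan2(M[1,1],M[0,1]),'q7 %.2f'%o['qpos'][6],'F',o['force'].round(1),'w %.4f'%o['grip_width'])
    print('-> dx %.2f dy %.2f dz %.2f twist %.3f'%(*d,tw))
E
python3 - <<'E'
from h import *
st(); go([.445,.026,.12],-1.852+np.pi/2)
E
```

```text
t 0.1 p [ 0.2512 -0.572   0.2092] rpy [-1.51   1.57   2.045] F [ 0.4 -0.1 -0.5] w 0.0856
[[-0.     0.402 -0.916]
 [ 0.001 -0.916 -0.402]
 [-1.    -0.001  0.   ]]
t 0.1 p [ 0.2512 -0.572   0.2092] jawhead -1.157 q7 -0.11 F [ 0.4 -0.1 -0.5] w 0.0856
-> dx 8.96 dy -46.95 dz -41.79 twist -0.876
```

Call:
arm_command --commands '[{"dx": 0,"dy": -47,"dz": -41.8,"twist": -0.88},{"dx": 0,"dy": -47,"dz": -41.8,"twist": -0.88},{"dx": 0,"dy": -47,"dz": -41.8,"twist": -0.88},{"dx": 0,"dy": -47,"dz": -41.8,"twist": -0.88},{"dx": 0,"dy": -47,"dz": -41.8,"twist": -0.88},{"dx": 0,"dy": -47,"dz": -41.8,"twist": -0.88},{"dx": 0,"dy": -47,"dz": -41.8,"twist": -0.88},{"dx": 0,"dy": -47,"dz": -41.8,"twist": -0.88},{"dx": 0,"dy": -47,"dz": -41.8,"twist": -0.88},{"dx": 0,"dy": -47,"dz": -41.8,"twist": -0.88},{"dx": 0,"dy": -47,"dz": -41.8,"twist": -0.88},{"dx": 0,"dy": -47,"dz": -41.8,"twist": -0.88}]' --grip -1 --squeeze 120

```text
clock: 1.1
position: [0.4051, -0.0946, 0.2098]
tool_rot: [-2.404, 1.57, 2.031]
force: [1.7, -0.9, 0.2]
grip_width: 0.0855
```

```bash
python3 - <<'E'
from h import *
go([.445,.026,.06],-1.852+np.pi/2)
E
```

```text
t 1.1 p [ 0.4051 -0.0946  0.2098] jawhead -0.277 q7 -0.33 F [ 1.7 -0.9  0.2] w 0.0855
-> dx 14.98 dy 0.54 dz -12.69 twist 0.004
```

Call:
arm_command --commands '[{"dx": 0,"dy": 0.5,"dz": -12.7},{"dx": 0,"dy": 0.5,"dz": -12.7},{"dx": 0,"dy": 0.5,"dz": -12.7},{"dx": 3,"dy": 0.5,"dz": -12.7},{"dx": 6,"dy": 0.5,"dz": -12.7},{"dx": 9,"dy": 0.5,"dz": -12.7},{"dx": 12,"dy": 0.5,"dz": -12.7},{"dx": 14,"dy": 0.5,"dz": -12.7},{"dx": 14.5,"dy": 0.5,"dz": -12.7},{"dx": 14.5,"dy": 0.5,"dz": -12.7}]'

```text
validation failed for argument at $.co...
```

```bash
python3 - <<'E'
from h import *
go([.445,.026,.016],-1.852+np.pi/2)
shot('side','k1',(320,180,480,300),4.5)
E
```

```text
t 1.1 p [ 0.4051 -0.0946  0.2098] jawhead -0.277 q7 -0.33 F [ 1.7 -0.9  0.2] w 0.0855
-> dx 19.38 dy 0.54 dz -12.69 twist 0.004
```

View pics/k1.png

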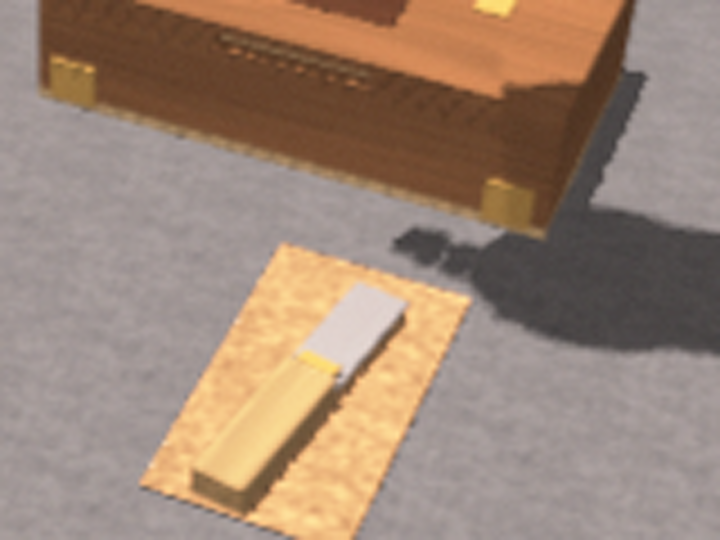

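The knife lies unmoved on the mat (tip near crop pixel (380,295)). The move was refused, most likely because each row needs all four keys.

Call:
arm_command --commands '[{"dx": 0,"dy": 0.5,"dz": -12.7,"twist": 0},{"dx": 0,"dy": 0.5,"dz": -12.7,"twist": 0},{"dx": 0,"dy": 0.5,"dz": -12.7,"twist": 0},{"dx": 3,"dy": 0.5,"dz": -12.7,"twist": 0},{"dx": 6,"dy": 0.5,"dz": -12.7,"twist": 0},{"dx": 9,"dy": 0.5,"dz": -12.7,"twist": 0},{"dx": 12,"dy": 0.5,"dz": -12.7,"twist": 0},{"dx": 14,"dy": 0.5,"dz": -12.7,"twist": 0},{"dx": 14.5,"dy": 0.5,"dz": -12.7,"twist": 0},{"dx": 14.5,"dy": 0.5,"dz": -12.7,"twist": 0}]'

```text
clock: 1.98
position: [0.4459, 0.0342, 0.0647]
tool_rot: [-2.557, 1.568, 1.886]
force: [0.6, 0.2, 0.5]
grip_width: 0.0851
```

```bash
python3 - <<'E'
from h import *
go([.445,.026,.016],-1.852+np.pi/2)
shot('side','k2',(320,180,480,300),4.5)
E
```

```text
t 2.0 p [0.4459 0.0342 0.0647] jawhead -0.270 q7 -0.87 F [0.6 0.2 0.5] w 0.0851
-> dx 4.86 dy 0.14 dz 0.82 twist 0.011
```

View pics/k2.png

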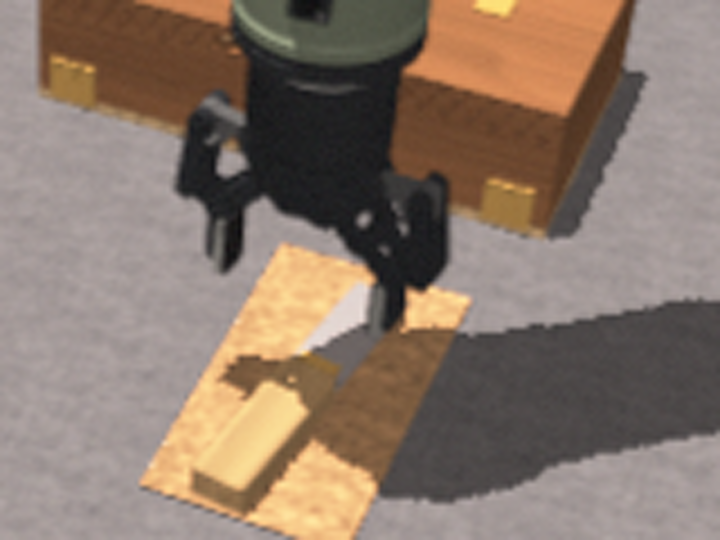

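The open jaws straddle the knife (fingertips at crop (225,260) and (385,325)). Descending.

Call:
arm_command --commands '[{"dx": 1.5,"dy": 0.1,"dz": 0.8,"twist": 0.01},{"dx": 3,"dy": 0.1,"dz": 0.8,"twist": 0.01},{"dx": 4,"dy": 0.1,"dz": 0.8,"twist": 0.01},{"dx": 4.6,"dy": 0.1,"dz": 0.8,"twist": 0.01},{"dx": 4.8,"dy": 0.1,"dz": 0.8,"twist": 0.01},{"dx": 4.8,"dy": 0.1,"dz": 0.8,"twist": 0.01},{"dx": 4.8,"dy": 0.1,"dz": 0.8,"twist": 0.01}]'

```text
clock: 2.62
position: [0.4458, 0.0266, 0.0183]
tool_rot: [2.935, 1.567, 1.084]
force: [0.5, 0.3, 0.7]
grip_width: 0.0852
```

```bash
python3 - <<'E'
from h import *
go([.445,.026,.016],-1.852+np.pi/2)
E
```

```text
t 2.6 p [0.4458 0.0266 0.0183] jawhead -0.280 q7 -0.93 F [0.5 0.3 0.7] w 0.0852
-> dx 0.23 dy -0.07 dz 0.08 twist 0.001
```

Call:
arm_command --commands '[{"dx": 0.25,"dy": 0,"dz": 0.05,"twist": 0},{"dx": 0.25,"dy": 0,"dz": 0.05,"twist": 0},{"dx": 0.25,"dy": 0,"dz": 0.05,"twist": 0},{"dx": 0.25,"dy": 0,"dz": 0.05,"twist": 0},{"dx": 0.25,"dy": 0,"dz": 0.05,"twist": 0},{"dx": 0.25,"dy": 0,"dz": 0.05,"twist": 0},{"dx": 0.25,"dy": 0,"dz": 0.05,"twist": 0},{"dx": 0.25,"dy": 0,"dz": 0.05,"twist": 0},{"dx": 0.25,"dy": 0,"dz": 0.05,"twist": 0},{"dx": 0.25,"dy": 0,"dz": 0.05,"twist": 0}]' --grip 1 --squeeze 120

```text
clock: 3.45
position: [0.4457, 0.0261, 0.0158]
tool_rot: [2.938, 1.567, 1.087]
force: [0.5, -0.1, -0.6]
grip_width: 0.0001
```

```bash
python3 - <<'E'
from h import *
go([.445,.026,.16],-1.70+np.pi/2); st()
shot('side','k3',(320,180,480,300),4.5)
E
```

```text
t 3.5 p [0.4457 0.0261 0.0158] jawhead -0.280 q7 -0.93 F [ 0.5 -0.1 -0.6] w 0.0001
-> dx -14.42 dy -0.05 dz -0.02 twist -0.151
t 3.45 p [0.4457 0.0261 0.0158] rpy [2.938 1.567 1.087] F [ 0.5 -0.1 -0.6] w 0.0001
[[ 0.002  0.961 -0.276]
 [ 0.003 -0.276 -0.961]
 [-1.     0.001 -0.003]]
```

View pics/k3.png

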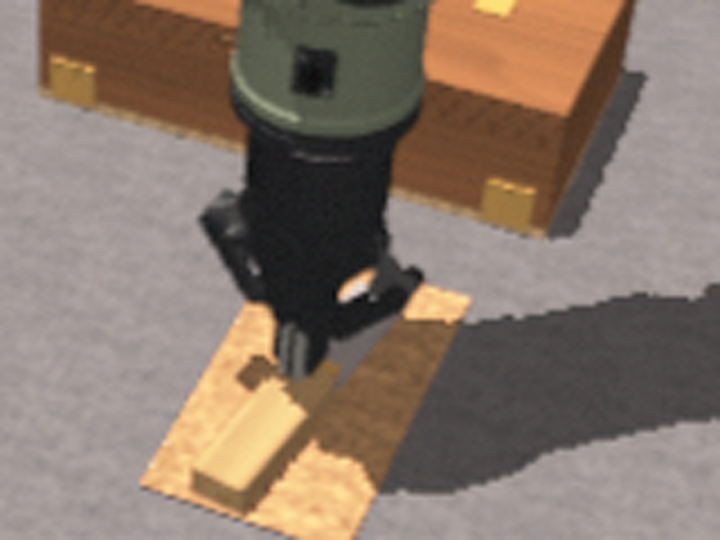

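```bash
python3 - <<'E'
from h import *
o=sensors.observe();M=R.from_euler('xyz',o['tool_rot']).as_matrix()
p=o['position']
print((proj('side',[p,p+M@[.008,0,0],p-M@[.011,0,0]])-[320,180])*4.5)
print(proj('top',[p,p+M@[.008,0,0]]))
shot('top','k4',(290,240,430,360),5.5)
shot('side','k5',(350,220,430,280),9)
E
```

```text
[[292.74436227 394.94592961]
 [291.73720589 405.0658473 ]
 [294.14254224 380.89700289]]
[[331.57269307 311.3463828 ]
 [331.39605136 311.13293647]]
```

View pics/k4.png

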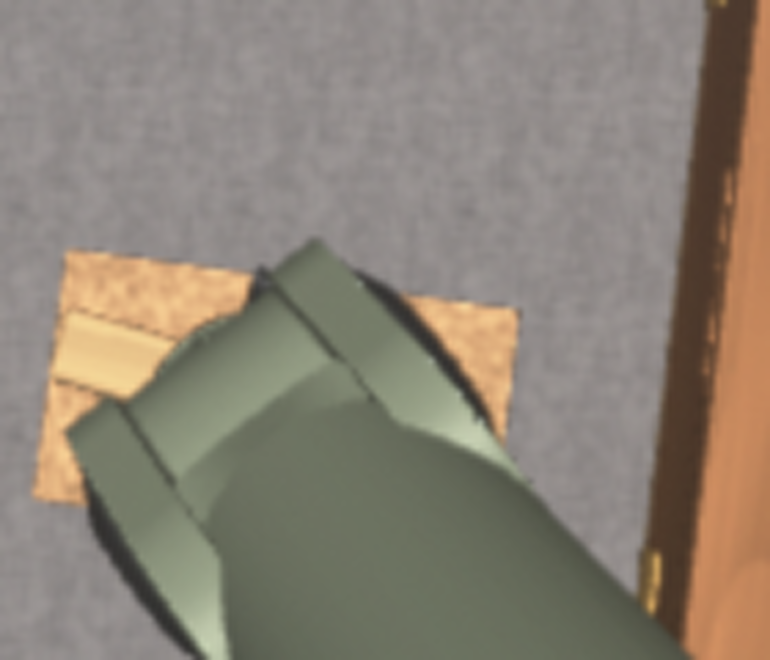

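View pics/k5.png

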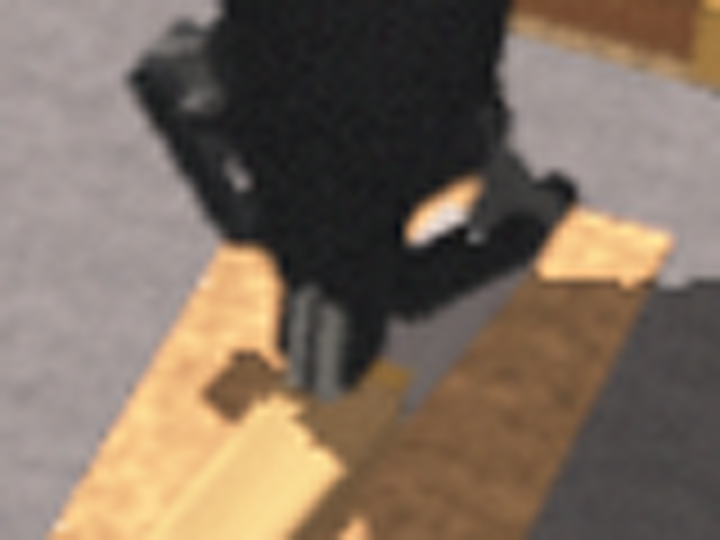

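Call:
arm_command --commands '[{"dx": -4,"dy": 0,"dz": 0,"twist": 0},{"dx": -8,"dy": 0,"dz": 0,"twist": 0},{"dx": -12,"dy": 0,"dz": 0,"twist": 0},{"dx": -14,"dy": 0,"dz": 0,"twist": 0},{"dx": -14,"dy": 0,"dz": 0,"twist": 0},{"dx": -14,"dy": 0,"dz": 0,"twist": 0}]'

```text
clock: 4.1
position: [0.446, 0.0254, 0.1567]
tool_rot: [2.446, 1.566, 0.595]
force: [-0.6, -0.5, -0.6]
grip_width: 0.0001
```

```bash
python3 - <<'E'
from h import *
o=st();M=R.from_euler('xyz',o['tool_rot']).as_matrix()
p=o['position']
x0,y0=340,150
print((proj('side',[p,p+M@[.008,0,0],p-M@[.011,0,0]])-[x0,y0])*6)
shot('side','k6',(x0,y0,460,250),6)
E
```

```text
t 4.1 p [0.446  0.0254 0.1567] rpy [2.446 1.566 0.595] F [-0.6 -0.5 -0.6] w 0.0001
[[ 0.004  0.961 -0.277]
 [ 0.003 -0.277 -0.961]
 [-1.     0.003 -0.004]]
[[294.63484337 448.99314412]
 [293.0384449  464.60927886]
 [296.85268349 427.29800281]]
```

View pics/k6.png

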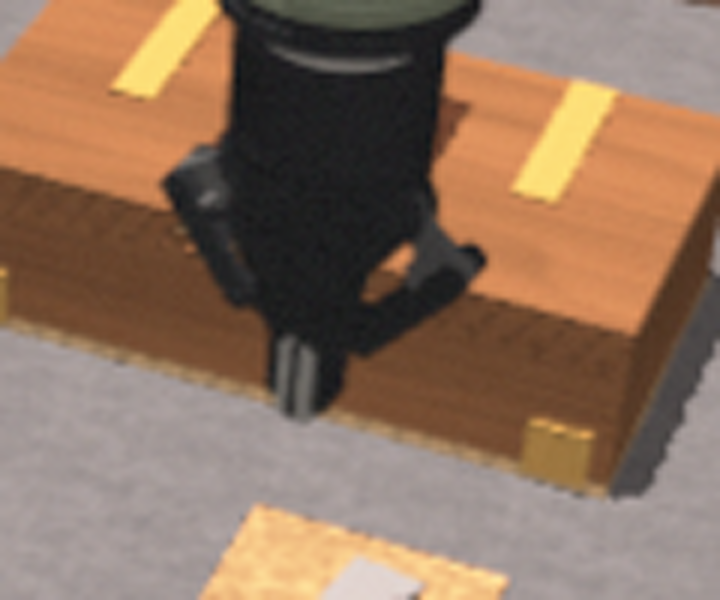

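View pics/k6_full.png

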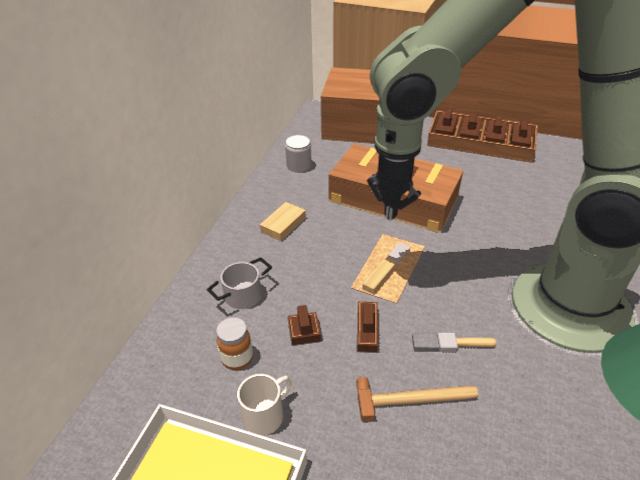

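The closed fingertips show at crop (300,418), but the state puts them at (293,464). That means they are really about 2 cm higher than reported, so I'll check by touching bare table gently.

Call:
arm_command --commands '[{"dx": 0,"dy": 3,"dz": 0,"twist": 0},{"dx": 0,"dy": 6,"dz": 0,"twist": 0},{"dx": 0,"dy": 10,"dz": 0,"twist": 0},{"dx": 3,"dy": 10,"dz": 0,"twist": 0},{"dx": 6,"dy": 10,"dz": 0,"twist": 0},{"dx": 9,"dy": 10,"dz": 0,"twist": 0},{"dx": 11,"dy": 10,"dz": 0,"twist": 0},{"dx": 12,"dy": 10,"dz": 0,"twist": 0},{"dx": 12,"dy": 10,"dz": 0,"twist": 0},{"dx": 12,"dy": 10,"dz": 0,"twist": 0}]'

```text
clock: 4.98
position: [0.5415, -0.0017, 0.0356]
tool_rot: [3.125, 1.568, 1.274]
force: [-0.3, 0.4, 0.6]
grip_width: 0.0
```

```bash
python3 - <<'E'
from h import *
o=st();M=R.from_euler('xyz',o['tool_rot']).as_matrix()
p=o['position']
for n,x0,y0 in (('side',320,180),('top',290,200)):
    print(n,(proj(n,[p,p+M@[.008,0,0],p-M@[.011,0,0]])-[x0,y0])*6)
    shot(n,'k7'+n,(x0,y0,x0+120,y0+100),6)
E
```

```text
t 4.98 p [ 0.5415 -0.0017  0.0356] rpy [3.125 1.568 1.274] F [-0.3  0.4  0.6] w 0.0
[[ 0.001  0.961 -0.276]
 [ 0.003 -0.276 -0.961]
 [-1.     0.    -0.003]]
side [[189.77689927 402.35190847]
 [189.26543974 416.05293039]
 [190.48678827 383.33534086]]
top [[317.38203945 446.24787115]
 [315.84776179 446.50019763]
 [319.52683279 445.89513959]]
```

View pics/k7side.png

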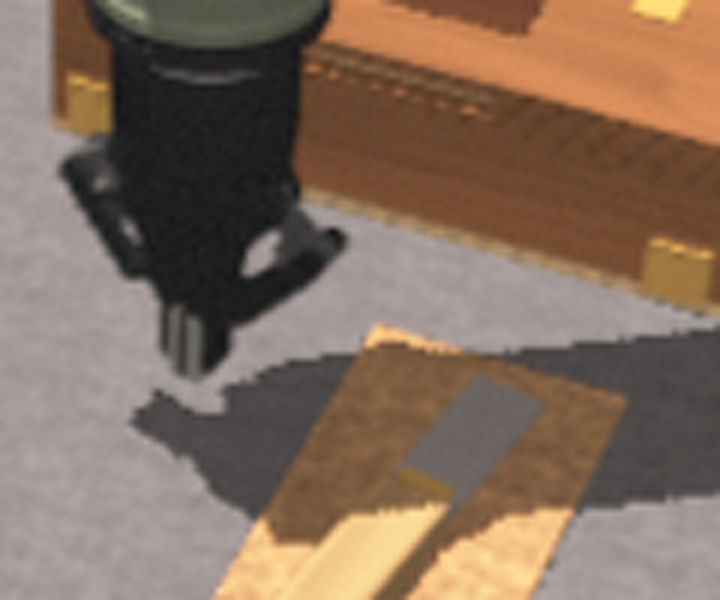

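View pics/k7top.png

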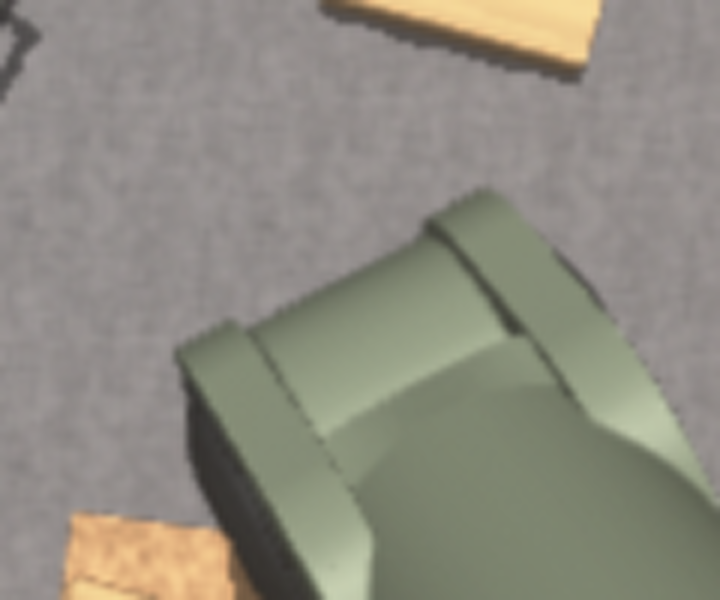

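Call:
arm_command --commands '[{"dx": 1,"dy": 0,"dz": 0,"twist": 0},{"dx": 2,"dy": 0,"dz": 0,"twist": 0},{"dx": 2.5,"dy": 0,"dz": 0,"twist": 0},{"dx": 2.6,"dy": 0,"dz": 0,"twist": 0},{"dx": 2.6,"dy": 0,"dz": 0,"twist": 0},{"dx": 2.6,"dy": 0,"dz": 0,"twist": 0},{"dx": 2.6,"dy": 0,"dz": 0,"twist": 0}]'

```text
clock: 5.67
position: [0.5426, -0.0018, 0.0111]
tool_rot: [2.502, 1.566, 0.651]
force: [-0.6, 0.0, -0.0]
grip_width: -0.0001
```

Call:
arm_command --commands '[{"dx": 0.3,"dy": 0,"dz": 0,"twist": 0},{"dx": 0.5,"dy": 0,"dz": 0,"twist": 0},{"dx": 0.7,"dy": 0,"dz": 0,"twist": 0},{"dx": 0.7,"dy": 0,"dz": 0,"twist": 0},{"dx": 0.7,"dy": 0,"dz": 0,"twist": 0}]'

```text
clock: 6.08
position: [0.5426, -0.0017, 0.0039]
tool_rot: [2.533, 1.566, 0.682]
force: [0.4, -0.3, -0.2]
grip_width: 0.0002
```

Call:
arm_command --commands '[{"dx": 0.3,"dy": 0,"dz": 0,"twist": 0},{"dx": 0.5,"dy": 0,"dz": 0,"twist": 0},{"dx": 0.7,"dy": 0,"dz": 0,"twist": 0},{"dx": 0.7,"dy": 0,"dz": 0,"twist": 0},{"dx": 0.7,"dy": 0,"dz": 0,"twist": 0}]'

```text
clock: 6.5
position: [0.5424, -0.0017, -0.0033]
tool_rot: [2.594, 1.567, 0.743]
force: [-0.9, -0.3, 0.9]
grip_width: 0.0002
```

Call:
arm_command --commands '[{"dx": 0.2,"dy": 0,"dz": 0,"twist": 0},{"dx": 0.3,"dy": 0,"dz": 0,"twist": 0},{"dx": 0.4,"dy": 0,"dz": 0,"twist": 0},{"dx": 0.4,"dy": 0,"dz": 0,"twist": 0}]'

```text
clock: 6.83
position: [0.5424, -0.0016, -0.0074]
tool_rot: [2.615, 1.567, 0.764]
force: [0.2, 1.0, -0.3]
grip_width: 0.0004
```

Call:
arm_command --commands '[{"dx": 0.15,"dy": 0,"dz": 0,"twist": 0},{"dx": 0.2,"dy": 0,"dz": 0,"twist": 0},{"dx": 0.2,"dy": 0,"dz": 0,"twist": 0},{"dx": 0.2,"dy": 0,"dz": 0,"twist": 0}]'

```text
clock: 7.17
position: [0.5423, -0.0016, -0.0095]
tool_rot: [2.64, 1.567, 0.789]
force: [-0.2, 0.6, -0.1]
grip_width: 0.0
```

Call:
arm_command --commands '[{"dx": 0.15,"dy": 0,"dz": 0,"twist": 0},{"dx": 0.2,"dy": 0,"dz": 0,"twist": 0},{"dx": 0.2,"dy": 0,"dz": 0,"twist": 0},{"dx": 0.2,"dy": 0,"dz": 0,"twist": 0}]'

```text
clock: 7.5
position: [0.5423, -0.0016, -0.0115]
tool_rot: [2.653, 1.567, 0.802]
force: [0.1, -0.4, -0.2]
grip_width: -0.0003
```

Call:
arm_command --commands '[{"dx": 0.15,"dy": 0,"dz": 0,"twist": 0},{"dx": 0.2,"dy": 0,"dz": 0,"twist": 0},{"dx": 0.2,"dy": 0,"dz": 0,"twist": 0},{"dx": 0.2,"dy": 0,"dz": 0,"twist": 0}]'

```text
clock: 7.83
position: [0.5423, -0.0016, -0.0135]
tool_rot: [2.662, 1.567, 0.811]
force: [-0.0, 0.7, -0.2]
grip_width: 0.0001
```

```bash
python3 - <<'E'
from h import *
st(); shot('side','k8',(320,180,440,280),6)
E
```

```text
t 7.83 p [ 0.5423 -0.0016 -0.0135] rpy [2.662 1.567 0.811] F [-0.   0.7 -0.2] w 0.0001
[[ 0.003  0.961 -0.276]
 [ 0.003 -0.276 -0.961]
 [-1.     0.002 -0.003]]
```

View pics/k8.png

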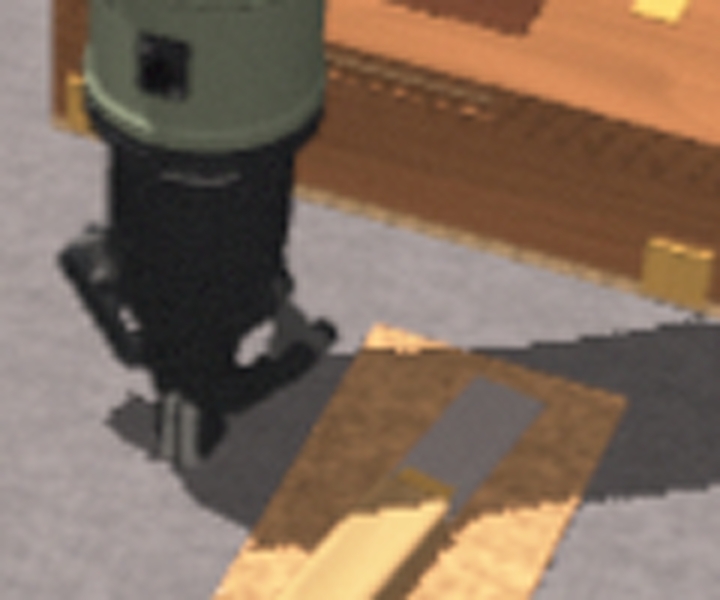

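The tips (crop (188,466)) are nearly on the table, with no contact force yet. Going on in small steps.

Call:
arm_command --commands '[{"dx": 0.1,"dy": 0,"dz": 0,"twist": 0},{"dx": 0.15,"dy": 0,"dz": 0,"twist": 0},{"dx": 0.15,"dy": 0,"dz": 0,"twist": 0},{"dx": 0.15,"dy": 0,"dz": 0,"twist": 0}]'

```text
clock: 8.22
position: [0.5423, -0.0016, -0.0151]
tool_rot: [2.675, 1.567, 0.824]
force: [-0.5, 0.2, 0.9]
grip_width: -0.0002
```

Call:
arm_command --commands '[{"dx": 0.1,"dy": 0,"dz": 0,"twist": 0},{"dx": 0.15,"dy": 0,"dz": 0,"twist": 0},{"dx": 0.15,"dy": 0,"dz": 0,"twist": 0},{"dx": 0.15,"dy": 0,"dz": 0,"twist": 0}]'

```text
clock: 8.55
position: [0.5422, -0.0016, -0.0166]
tool_rot: [2.692, 1.567, 0.842]
force: [-0.4, 0.8, 0.1]
grip_width: -0.0005
```

Call:
arm_command --commands '[{"dx": 0.1,"dy": 0,"dz": 0,"twist": 0},{"dx": 0.15,"dy": 0,"dz": 0,"twist": 0},{"dx": 0.15,"dy": 0,"dz": 0,"twist": 0},{"dx": 0.15,"dy": 0,"dz": 0,"twist": 0}]'

```text
clock: 8.88
position: [0.5422, -0.0015, -0.0181]
tool_rot: [2.705, 1.567, 0.854]
force: [0.5, -0.1, 1.3]
grip_width: 0.0001
```

Call:
arm_command --commands '[{"dx": 0.1,"dy": 0,"dz": 0,"twist": 0},{"dx": 0.15,"dy": 0,"dz": 0,"twist": 0},{"dx": 0.15,"dy": 0,"dz": 0,"twist": 0},{"dx": 0.15,"dy": 0,"dz": 0,"twist": 0}]'

```text
clock: 9.22
position: [0.5422, -0.0016, -0.0197]
tool_rot: [2.712, 1.567, 0.861]
force: [0.6, 0.4, 0.8]
grip_width: -0.0002
```

```bash
python3 - <<'E'
from h import *
st(); shot('side','k9',(320,210,400,280),9)
print((proj('side',[[.5422,-.0016,0],[.5422,-.0016,.01]])-[320,210])*9)
E
```

```text
t 9.22 p [ 0.5422 -0.0016 -0.0197] rpy [2.712 1.567 0.861] F [0.6 0.4 0.8] w -0.0002
[[ 0.002  0.961 -0.276]
 [ 0.003 -0.276 -0.961]
 [-1.     0.002 -0.003]]
[[279.05044764 423.25925836]
 [279.91870852 398.28866076]]
```

View pics/k9.png

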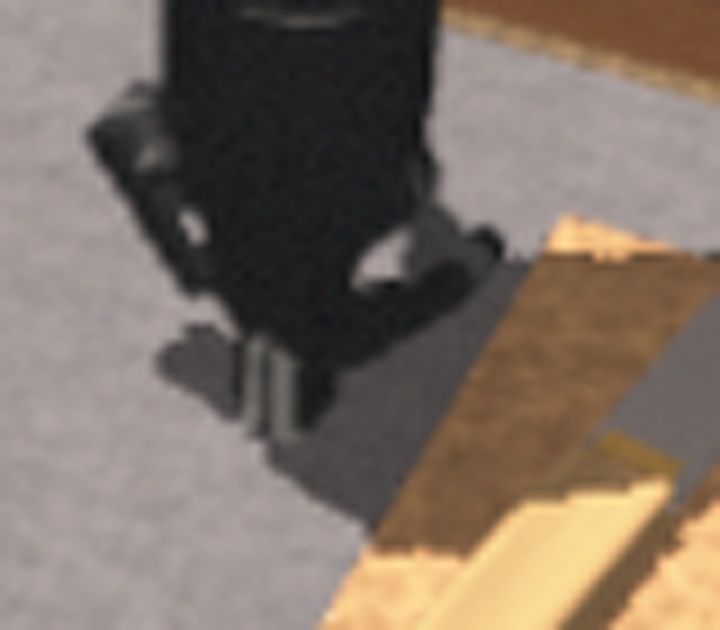

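Call:
arm_command --commands '[{"dx": 0.1,"dy": 0,"dz": 0,"twist": 0},{"dx": 0.15,"dy": 0,"dz": 0,"twist": 0},{"dx": 0.15,"dy": 0,"dz": 0,"twist": 0},{"dx": 0.15,"dy": 0,"dz": 0,"twist": 0}]'

```text
clock: 9.6
position: [0.5422, -0.0015, -0.0212]
tool_rot: [2.723, 1.567, 0.872]
force: [0.1, -0.3, 0.1]
grip_width: 0.0002
```

Call:
arm_command --commands '[{"dx": 0.1,"dy": 0,"dz": 0,"twist": 0},{"dx": 0.15,"dy": 0,"dz": 0,"twist": 0},{"dx": 0.15,"dy": 0,"dz": 0,"twist": 0},{"dx": 0.15,"dy": 0,"dz": 0,"twist": 0}]'

```text
clock: 9.93
position: [0.5424, -0.0016, -0.0216]
tool_rot: [2.494, 1.567, 0.644]
force: [-8.0, -0.8, 28.5]
grip_width: -0.0002
```

Call:
arm_command --commands '[{"dx": 0.1,"dy": 0,"dz": 0,"twist": 0},{"dx": 0.15,"dy": 0,"dz": 0,"twist": 0},{"dx": 0.15,"dy": 0,"dz": 0,"twist": 0},{"dx": 0.15,"dy": 0,"dz": 0,"twist": 0}]'

```text
clock: 10.27
position: [0.5425, -0.0016, -0.0217]
tool_rot: [2.219, 1.567, 0.369]
force: [-10.8, -0.2, 38.1]
grip_width: 0.0001
```

Contact is at a reported z of about −21.5 mm. The closed tips are therefore at z_reported + 21.5 mm. Backing off, then checking for x/y bias.

Call:
arm_command --commands '[{"dx": -0.5,"dy": 0,"dz": 0,"twist": 0},{"dx": -1,"dy": 0,"dz": 0,"twist": 0},{"dx": -1,"dy": 0,"dz": 0,"twist": 0},{"dx": -1,"dy": 0,"dz": 0,"twist": 0}]'

```text
clock: 10.6
position: [0.5426, -0.0017, -0.0116]
tool_rot: [2.195, 1.567, 0.344]
force: [-0.2, 0.1, -0.4]
grip_width: -0.0002
```

```bash
python3 - <<'E'
from h import *
p=np.array([.5422,-.0016,0]); n=p+.011*np.array([.276,.961,0])
J=np.array([.961,-.276,0])
print((proj('side',[p,n,n+J*.008,n-J*.008])-[320,210])*9)
# k6: reported (.446,.0254,.1567) near face bottom
p=np.array([.446,.0254,.1567+.0215]);print((proj('side',[p,p+.011*np.array([.276,.961,0])])-[340,150])*6)
st()
E
```

```text
[[279.05044764 423.25925836]
 [258.88883219 445.21298609]
 [235.50256096 434.58906278]
 [282.38863067 455.8884826 ]]
[[298.83311149 406.52743017]
 [284.89491357 421.80306636]]
t 10.6 p [ 0.5426 -0.0017 -0.0116] rpy [2.195 1.567 0.344] F [-0.2  0.1 -0.4] w -0.0002
[[ 0.004  0.961 -0.277]
 [ 0.001 -0.277 -0.961]
 [-1.     0.003 -0.002]]
```

Call:
arm_command --commands '[{"dx": -3,"dy": 0,"dz": 0,"twist": 0},{"dx": -6,"dy": 0,"dz": 0,"twist": 0},{"dx": -6,"dy": -4,"dz": 0,"twist": 0},{"dx": -6,"dy": -8,"dz": 0,"twist": 0},{"dx": -6,"dy": -10.2,"dz": 0,"twist": 0},{"dx": -6,"dy": -10.2,"dz": 0,"twist": 0},{"dx": -6,"dy": -10.2,"dz": 0,"twist": 0},{"dx": -6,"dy": -10.2,"dz": 0,"twist": 0},{"dx": -6,"dy": -10.2,"dz": 0,"twist": 0}]' --grip -1

```text
clock: 11.35
position: [0.4452, 0.0263, 0.0479]
tool_rot: [2.217, 1.566, 0.365]
force: [-0.4, 0.4, -0.8]
grip_width: 0.0854
```

```bash
python3 - <<'E'
from h import *
go([.445,.026,-.018],-1.852+np.pi/2)
shot('side','k10',(320,180,480,300),4.5)
E
```

```text
t 11.3 p [0.4452 0.0263 0.0479] jawhead -0.281 q7 -0.90 F [-0.4  0.4 -0.8] w 0.0854
-> dx 6.59 dy -0.03 dz 0.05 twist 0.000
```

View pics/k10.png

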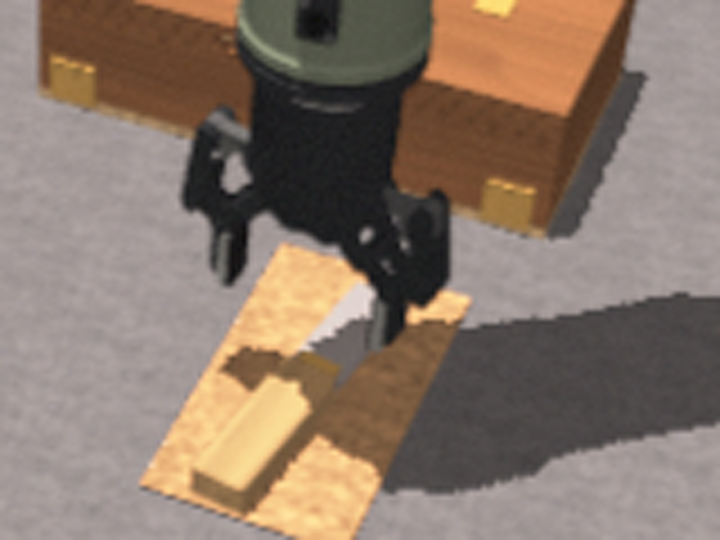

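The jaws are centred over the handle (tips at crop (230,280) and (383,345)), and the knife is unmoved.

Call:
arm_command --commands '[{"dx": 2,"dy": 0,"dz": 0,"twist": 0},{"dx": 4,"dy": 0,"dz": 0,"twist": 0},{"dx": 5.5,"dy": 0,"dz": 0,"twist": 0},{"dx": 6.2,"dy": 0,"dz": 0,"twist": 0},{"dx": 6.6,"dy": 0,"dz": 0,"twist": 0},{"dx": 6.6,"dy": 0,"dz": 0,"twist": 0},{"dx": 6.6,"dy": 0,"dz": 0,"twist": 0},{"dx": 6.6,"dy": 0,"dz": 0,"twist": 0}]'

```text
clock: 12.07
position: [0.4458, 0.0264, -0.0175]
tool_rot: [2.185, 1.565, 0.333]
force: [-0.2, 0.5, 0.8]
grip_width: 0.0852
```

Call:
arm_command --commands '[{"dx": 0.05,"dy": 0,"dz": 0,"twist": 0},{"dx": 0.05,"dy": 0,"dz": 0,"twist": 0},{"dx": 0.05,"dy": 0,"dz": 0,"twist": 0},{"dx": 0.05,"dy": 0,"dz": 0,"twist": 0},{"dx": 0.05,"dy": 0,"dz": 0,"twist": 0},{"dx": 0.05,"dy": 0,"dz": 0,"twist": 0},{"dx": 0.05,"dy": 0,"dz": 0,"twist": 0},{"dx": 0.05,"dy": 0,"dz": 0,"twist": 0}]' --grip 1 --squeeze 120

```text
clock: 12.73
position: [0.4461, 0.0264, -0.0174]
tool_rot: [2.111, 1.565, 0.259]
force: [-4.1, -0.1, 19.0]
grip_width: 0.0318
```

```bash
python3 - <<'E'
from h import *
st()
shot('side','k11',(320,180,480,300),4.5)
E
```

```text
t 12.73 p [ 0.4461  0.0264 -0.0174] rpy [2.111 1.565 0.259] F [-4.1 -0.1 19. ] w 0.0318
[[ 0.006  0.961 -0.278]
 [ 0.002 -0.278 -0.961]
 [-1.     0.005 -0.003]]
```

View pics/k11.png

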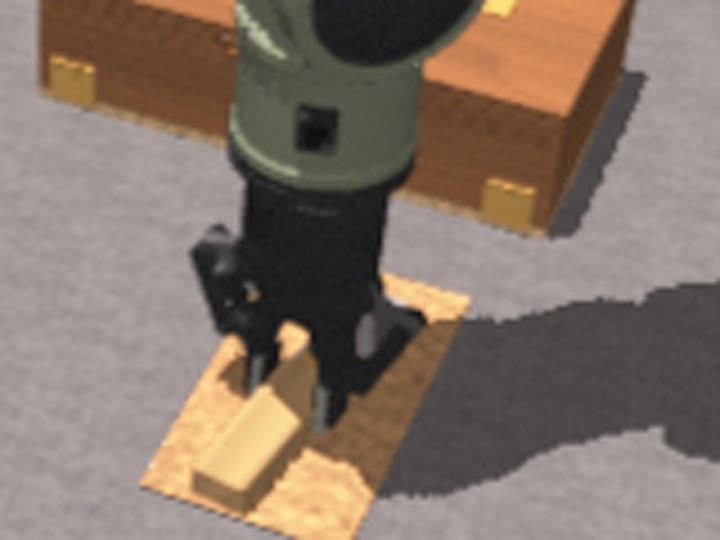

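Call:
arm_command --commands '[{"dx": -1,"dy": 0,"dz": 0,"twist": 0},{"dx": -3,"dy": 0,"dz": 0,"twist": 0},{"dx": -5,"dy": 0,"dz": 0,"twist": 0},{"dx": -7,"dy": 0,"dz": 0,"twist": 0},{"dx": -9,"dy": 0,"dz": 0,"twist": 0},{"dx": -10,"dy": 0,"dz": 0,"twist": 0},{"dx": -10,"dy": 0,"dz": 0,"twist": 0},{"dx": -10,"dy": 0,"dz": 0,"twist": 0}]'

```text
clock: 13.45
position: [0.4456, 0.0259, 0.0824]
tool_rot: [2.063, 1.564, 0.21]
force: [-0.9, -0.5, -1.2]
grip_width: 0.0312
```

```bash
cat > kn.py <<'E'
from h import *
# chest frame
C=np.array([.4906,-.2784,0.]); CY=-1.70
ex=np.array([np.cos(CY),np.sin(CY),0]); ey=np.array([-np.sin(CY),np.cos(CY),0]); ez=np.array([0,0,1.])
def ch(x,y,z): return C+ex*x+ey*y+ez*z
E
python3 - <<'E'
from kn import *
o=st(); shot('side','k12',(320,120,480,240),4.5)
# predicted knife tip if gripped at handle x=-.02
M=R.from_euler('xyz',o['tool_rot']).as_matrix()
tip=o['position']+M[:,2]*(.085+.0207)+[0,0,.0324]
print(tip,(proj('side',[tip+M[:,1]*.017,tip-M[:,1]*.017])-[320,120])*4.5)
E
```

```text
t 13.45 p [0.4456 0.0259 0.0824] rpy [2.063 1.564 0.21 ] F [-0.9 -0.5 -1.2] w 0.0312
[[ 0.007  0.961 -0.278]
 [ 0.001 -0.278 -0.961]
 [-1.     0.006 -0.003]]
[ 0.41618745 -0.07560535  0.11443843] [[371.33801239 417.44131809]
 [425.71842959 439.11046965]]
```

View pics/k12.png

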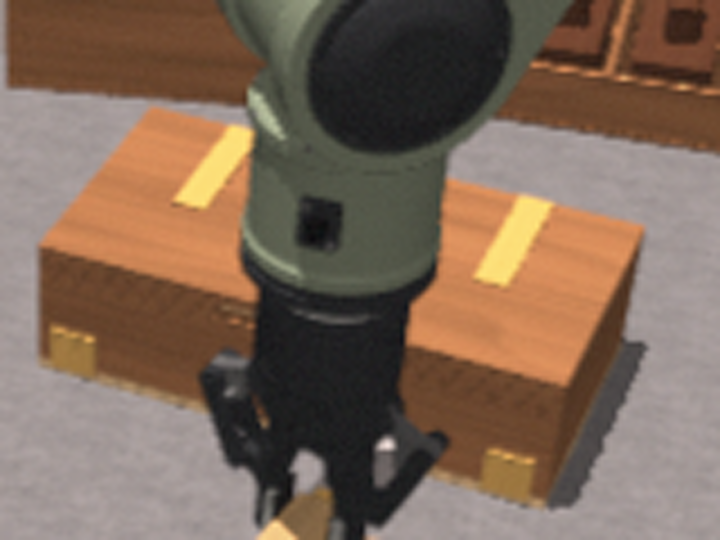

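```bash
python3 - <<'E'
from kn import *
print(ch(-.221,0,.0506)); go(ch(-.221,0,.0506),CY+np.pi/2)
E
```

```text
[ 0.51907463 -0.05924208  0.0506    ]
t 13.5 p [0.4452 0.026  0.0818] jawhead -0.282 q7 -0.85 F [ 0.1  0.9 -1. ] w 0.0314
-> dx 3.15 dy 9.45 dz 6.14 twist -0.152
```

Call:
arm_command --commands '[{"dx": 0,"dy": 3,"dz": 2,"twist": -0.05},{"dx": 1,"dy": 6,"dz": 4,"twist": -0.1},{"dx": 2,"dy": 8,"dz": 5.5,"twist": -0.152},{"dx": 3,"dy": 9.4,"dz": 6.1,"twist": -0.152},{"dx": 3.15,"dy": 9.45,"dz": 6.15,"twist": -0.152},{"dx": 3.15,"dy": 9.45,"dz": 6.15,"twist": -0.152},{"dx": 3.15,"dy": 9.45,"dz": 6.15,"twist": -0.152},{"dx": 3.15,"dy": 9.45,"dz": 6.15,"twist": -0.152}]'

```text
clock: 14.17
position: [0.5185, -0.0584, 0.0505]
tool_rot: [2.024, 1.566, 0.325]
force: [0.2, 0.5, -0.9]
grip_width: 0.0314
```

```bash
python3 - <<'E'
from kn import *
go(ch(-.221,0,.0506),CY+np.pi/2)
shot('side','k13',(320,120,480,240),5); shot('top','k14',(340,220,500,340),5)
o=sensors.observe(); M=R.from_euler('xyz',o['tool_rot']).as_matrix()
tip=o['position']+M[:,2]*.1057+[0,0,.0324]
print(tip,(proj('side',[tip+M[:,1]*.017,tip-M[:,1]*.017])-[320,120])*5)
print((proj('top',[tip+M[:,1]*.017,tip-M[:,1]*.017])-[340,220])*5)
print('notch',(proj('side',[ch(-.09,.05,.088),ch(-.09,-.05,.078)])-[320,120])*5)
E
```

```text
t 14.2 p [ 0.5185 -0.0584  0.0505] jawhead -0.128 q7 -0.55 F [ 0.2  0.5 -0.9] w 0.0314
-> dx -0.01 dy 0.07 dz 0.08 twist 0.001
[ 0.50531512 -0.16348134  0.08304301] [[277.33325885 383.08493669]
 [336.18075736 399.4369761 ]]
[[353.8034344  312.07902802]
 [345.73347305 380.73824204]]
notch [[238.85010776 334.87082473]
 [409.02155839 395.76693907]]
```

View pics/k13.png

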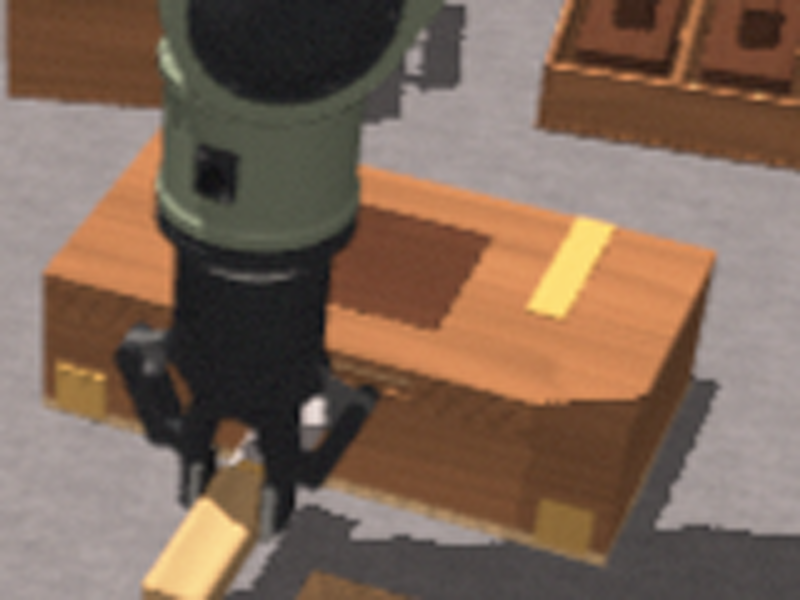

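View pics/k14.png

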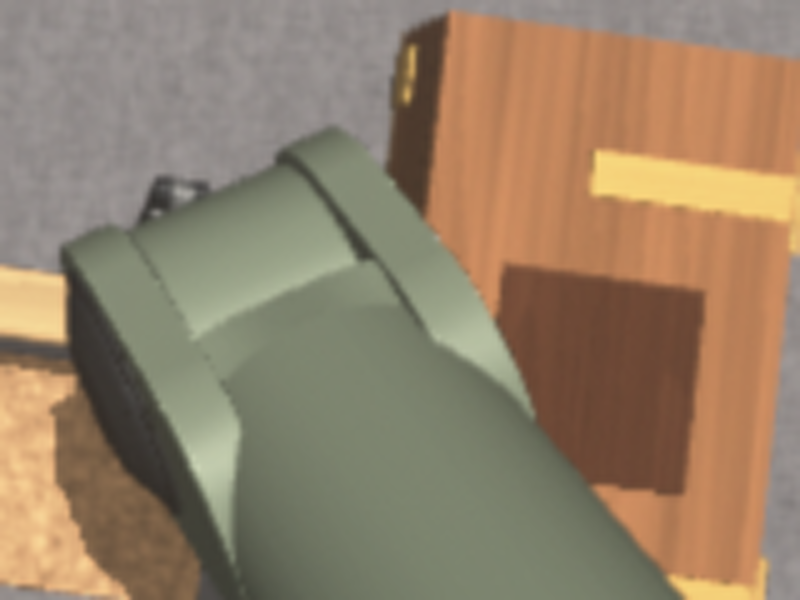

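```bash
python3 - <<'E'
from kn import *
o=sensors.observe(); M=R.from_euler('xyz',o['tool_rot']).as_matrix()
for zo in (.0324,):
    r=o['position']-M[:,2]*.0843+[0,0,zo+.011]
    print((proj('side',[r+M[:,1]*.017,r-M[:,1]*.017,r+M[:,1]*.017-[0,0,.022]])-[320,150])*6)
shot('side','k15',(320,150,450,250),6)
E
```

```text
[[165.36419982 513.01643226]
 [241.91546092 536.61698611]
 [164.26661388 552.70516945]]
```

View pics/k15.png

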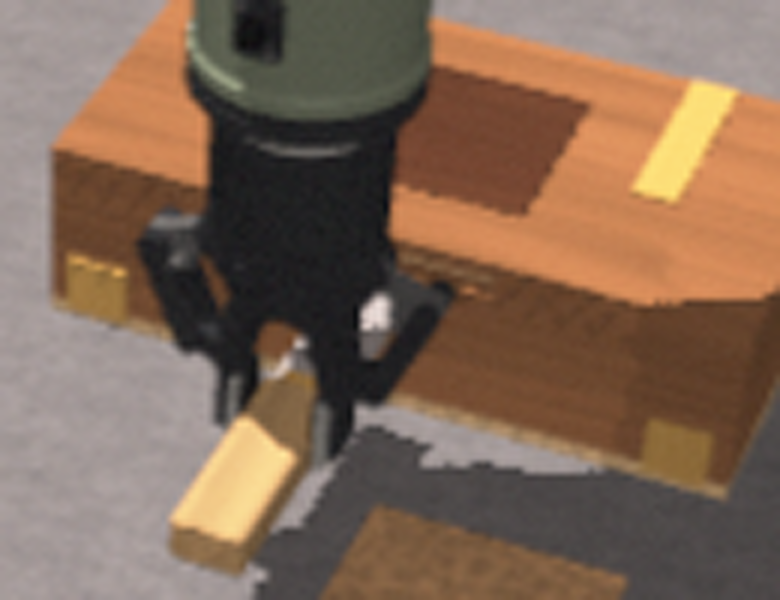

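Call:
arm_command --commands '[{"dx": 0.1,"dy": 0.05,"dz": 0.6,"twist": 0},{"dx": 0.1,"dy": 0.05,"dz": 1.2,"twist": 0},{"dx": 0.1,"dy": 0.05,"dz": 1.8,"twist": 0},{"dx": 0.1,"dy": 0.05,"dz": 2.2,"twist": 0},{"dx": 0.1,"dy": 0.05,"dz": 2.2,"twist": 0},{"dx": 0.1,"dy": 0.05,"dz": 2.2,"twist": 0}]'

```text
clock: 14.82
position: [0.5166, -0.0811, 0.0499]
tool_rot: [1.915, 1.565, 0.214]
force: [-0.2, 0.4, -0.9]
grip_width: 0.0315
```

Call:
arm_command --commands '[{"dx": 0,"dy": 0,"dz": 0.2,"twist": 0},{"dx": 0,"dy": 0,"dz": 0.5,"twist": 0},{"dx": 0,"dy": 0,"dz": 0.8,"twist": 0},{"dx": 0,"dy": 0,"dz": 1,"twist": 0},{"dx": 0,"dy": 0,"dz": 1,"twist": 0}]'

```text
clock: 15.23
position: [0.5152, -0.0916, 0.0499]
tool_rot: [1.881, 1.565, 0.18]
force: [0.5, -0.5, -0.6]
grip_width: 0.0319
```

```bash
python3 - <<'E'
from kn import *
o=sensors.observe();p=o['position']-C; print('chest frame TCP',p@ex,p@ey,p[2],'tip x',p@ex+.1057, o['force'])
go(ch(-.065-.1057,0,.0495),CY+np.pi/2)
shot('side','k16',(320,130,450,230),6)
E
```

```text
chest frame TCP -0.18844381692484272 0.0003497931983136741 0.04988218997509779 tip x -0.08274381692484271 [ 0.46721159 -0.47134429 -0.63705001]
t 15.2 p [ 0.5152 -0.0916  0.0499] jawhead -0.130 q7 -0.49 F [ 0.5 -0.5 -0.6] w 0.0319
-> dx 0.03 dy -0.03 dz 1.77 twist -0.001
```

View pics/k16.png

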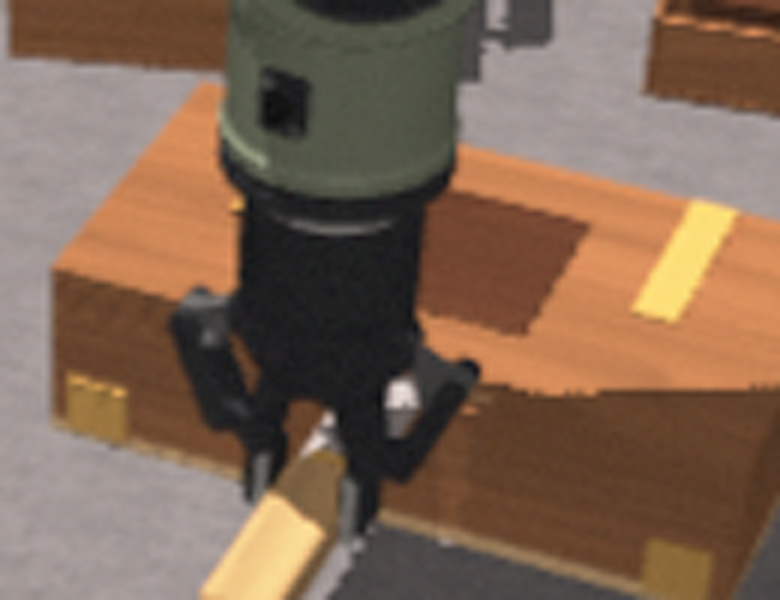

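No contact force with the tip about 7 mm in; the blade shows between the fingers near (325,435). Pushing it further in.

Call:
arm_command --commands '[{"dx": 0,"dy": 0,"dz": 0.5,"twist": 0},{"dx": 0,"dy": 0,"dz": 1,"twist": 0},{"dx": 0,"dy": 0,"dz": 1.5,"twist": 0},{"dx": 0,"dy": 0,"dz": 1.9,"twist": 0},{"dx": 0,"dy": 0,"dz": 1.9,"twist": 0},{"dx": 0,"dy": 0,"dz": 1.9,"twist": 0}]'

```text
clock: 15.78
position: [0.5127, -0.1104, 0.0498]
tool_rot: [1.913, 1.565, 0.211]
force: [-0.0, 0.0, -1.1]
grip_width: 0.0318
```

Call:
arm_command --commands '[{"dx": -0.2,"dy": 0,"dz": 0,"twist": 0},{"dx": -0.4,"dy": 0,"dz": 0,"twist": 0},{"dx": -0.6,"dy": 0,"dz": 0,"twist": 0},{"dx": -0.8,"dy": 0,"dz": 0,"twist": 0},{"dx": -0.8,"dy": 0,"dz": 0,"twist": 0}]'

```text
clock: 16.2
position: [0.5128, -0.1103, 0.0582]
tool_rot: [1.915, 1.565, 0.214]
force: [-0.2, 0.5, -3.5]
grip_width: 0.0317
```

Call:
arm_command --commands '[{"dx": -0.5,"dy": 0,"dz": 0,"twist": 0},{"dx": -1,"dy": 0,"dz": 0.06,"twist": 0},{"dx": -1.6,"dy": 0,"dz": 0.15,"twist": 0},{"dx": -2.3,"dy": 0,"dz": 0.24,"twist": 0},{"dx": -3,"dy": 0,"dz": 0.4,"twist": 0},{"dx": -3.6,"dy": 0,"dz": 0.53,"twist": 0},{"dx": -4.3,"dy": 0,"dz": 0.73,"twist": 0},{"dx": -4.9,"dy": 0,"dz": 0.93,"twist": 0},{"dx": -4.9,"dy": 0,"dz": 0.93,"twist": 0},{"dx": -4.9,"dy": 0,"dz": 0.93,"twist": 0}]'

```text
clock: 17.03
position: [0.5114, -0.1201, 0.1076]
tool_rot: [1.803, 1.564, 0.102]
force: [-0.1, -0.2, -1.3]
grip_width: 0.0321
```

```bash
python3 - <<'E'
from kn import *
st(); shot('side','k17',(300,90,460,210),5);shot('top','k18',(340,210,500,380),4)
E
```

```text
t 17.03 p [ 0.5114 -0.1201  0.1076] rpy [1.803 1.564 0.102] F [-0.1 -0.2 -1.3] w 0.0321
[[ 0.007  0.991 -0.131]
 [ 0.001 -0.131 -0.991]
 [-1.     0.007 -0.002]]
```

View pics/k17.png

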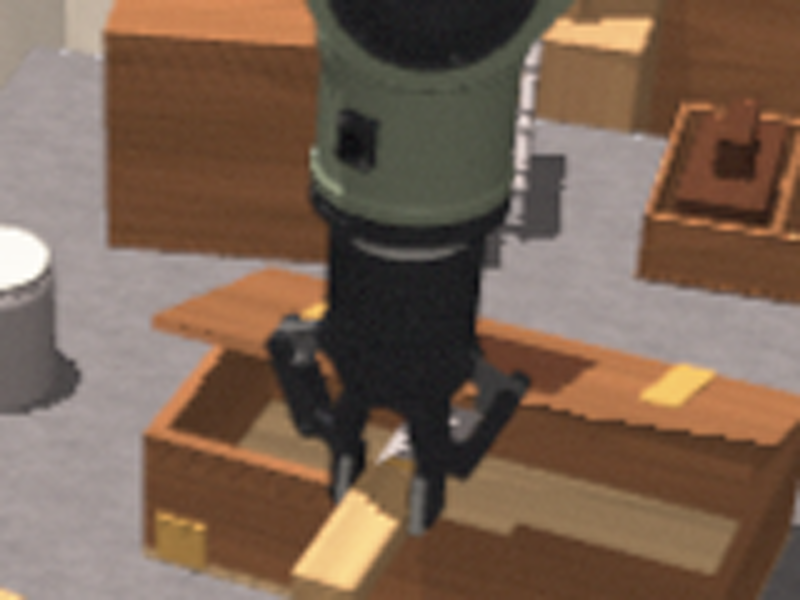

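View pics/k18.png

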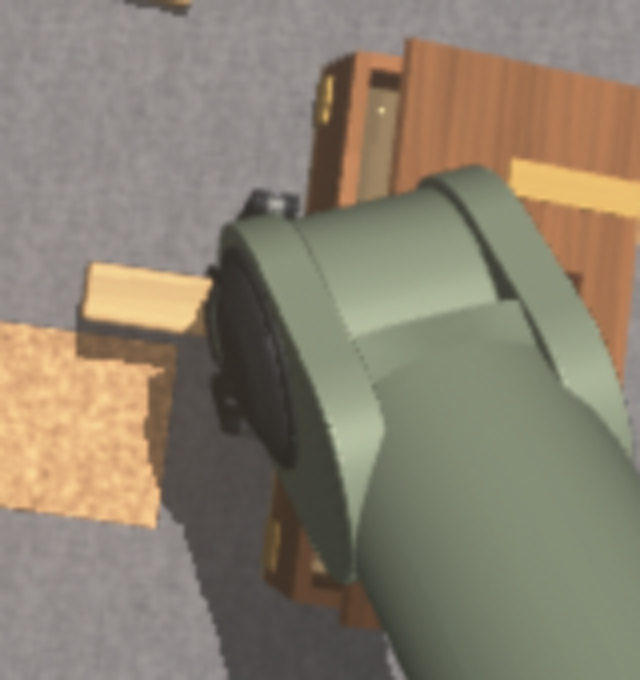

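The lid is up by roughly 20°: its corner is at side crop (155,322) and the chest's inside is visible. Carrying it on round the arc.

Call:
arm_command --commands '[{"dx": -1.2,"dy": 0,"dz": 0.5,"twist": 0},{"dx": -2.4,"dy": 0,"dz": 1.1,"twist": 0},{"dx": -3.6,"dy": 0,"dz": 1.9,"twist": 0},{"dx": -4.7,"dy": 0,"dz": 2.7,"twist": 0},{"dx": -5.7,"dy": 0,"dz": 3.6,"twist": 0},{"dx": -6.6,"dy": 0,"dz": 4.6,"twist": 0},{"dx": -7.4,"dy": 0,"dz": 5.7,"twist": 0},{"dx": -8.1,"dy": 0,"dz": 6.8,"twist": 0},{"dx": -8.1,"dy": 0,"dz": 6.8,"twist": 0},{"dx": -8.1,"dy": 0,"dz": 6.8,"twist": 0}]'

```text
clock: 17.97
position: [0.5018, -0.1877, 0.1883]
tool_rot: [1.809, 1.564, 0.106]
force: [0.0, -0.4, -1.1]
grip_width: 0.0315
```

```bash
python3 - <<'E'
from kn import *
st(); shot('side','k19',(280,40,480,190),4);shot('top','k20',(340,210,540,380),4)
E
```

```text
t 17.97 p [ 0.5018 -0.1877  0.1883] rpy [1.809 1.564 0.106] F [ 0.  -0.4 -1.1] w 0.0315
[[ 0.006  0.991 -0.131]
 [ 0.001 -0.131 -0.991]
 [-1.     0.006 -0.001]]
```

View pics/k19.png

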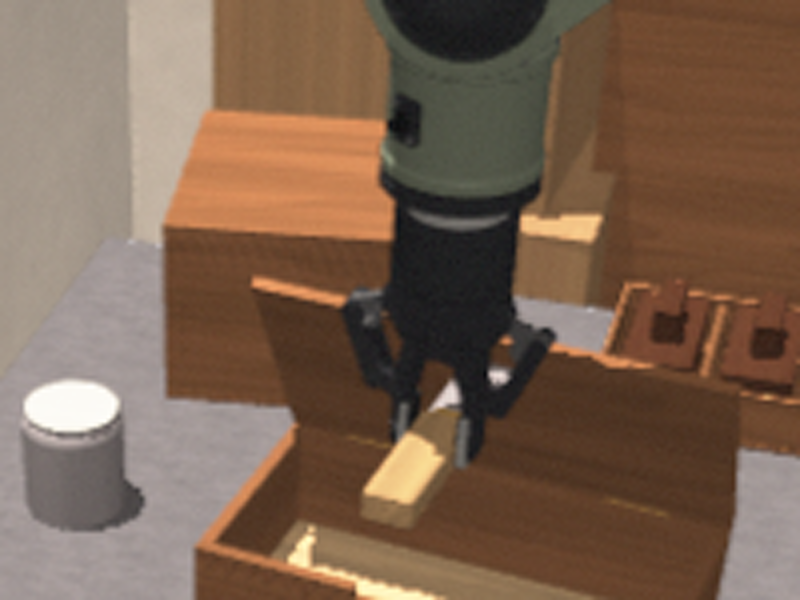

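View pics/k20.png

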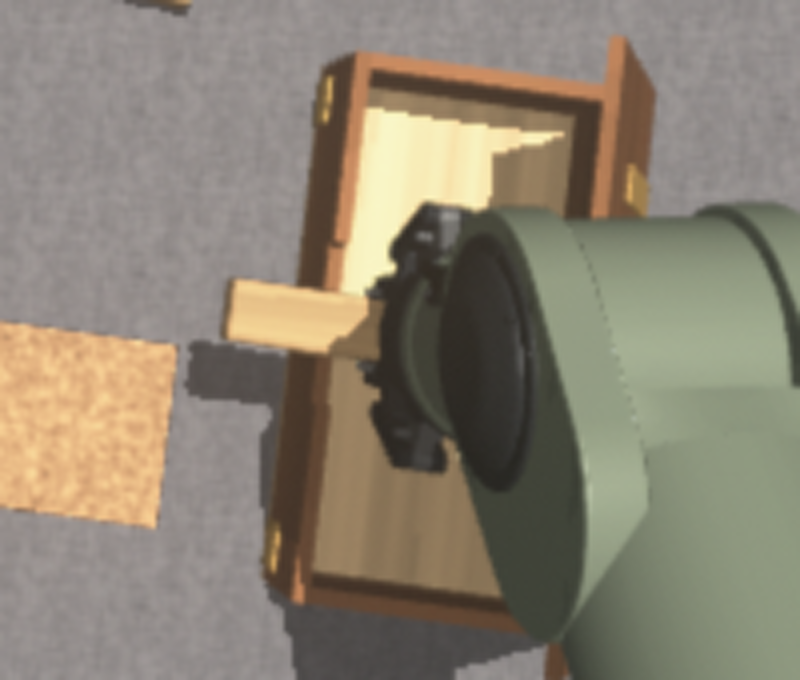

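The lid stands at roughly 65–70° (top edge at side crop (255,285) to (735,390)). Pushing it back past upright.

Call:
arm_command --commands '[{"dx": 0,"dy": 0,"dz": 1,"twist": 0},{"dx": 0,"dy": 0,"dz": 2,"twist": 0},{"dx": 0,"dy": 0,"dz": 3,"twist": 0},{"dx": 0,"dy": 0,"dz": 4,"twist": 0},{"dx": 0,"dy": 0,"dz": 5,"twist": 0},{"dx": 0,"dy": 0,"dz": 6,"twist": 0},{"dx": 0,"dy": 0,"dz": 6,"twist": 0},{"dx": 0,"dy": 0,"dz": 6,"twist": 0}]'

```text
clock: 18.73
position: [0.4936, -0.2471, 0.1875]
tool_rot: [1.901, 1.565, 0.199]
force: [-0.2, 0.6, -0.8]
grip_width: 0.0315
```

Call:
arm_command --commands '[{"dx": 0,"dy": 0,"dz": 1,"twist": 0},{"dx": 0,"dy": 0,"dz": 2,"twist": 0},{"dx": 0,"dy": 0,"dz": 3,"twist": 0},{"dx": 0,"dy": 0,"dz": 4,"twist": 0},{"dx": 0,"dy": 0,"dz": 4.5,"twist": 0},{"dx": 0,"dy": 0,"dz": 4.5,"twist": 0},{"dx": 0,"dy": 0,"dz": 4.5,"twist": 0}]'

```text
clock: 19.32
position: [0.4875, -0.292, 0.1873]
tool_rot: [1.908, 1.566, 0.205]
force: [-0.6, 0.0, -1.2]
grip_width: 0.032
```

```bash
python3 - <<'E'
from kn import *
st(); shot('side','k21',(280,40,480,190),4);shot('top','k22',(340,210,540,380),4)
E
```

```text
t 19.32 p [ 0.4875 -0.292   0.1873] rpy [1.908 1.566 0.205] F [-0.6  0.  -1.2] w 0.032
[[ 0.005  0.991 -0.132]
 [ 0.001 -0.132 -0.991]
 [-1.     0.005 -0.002]]
```

View pics/k21.png

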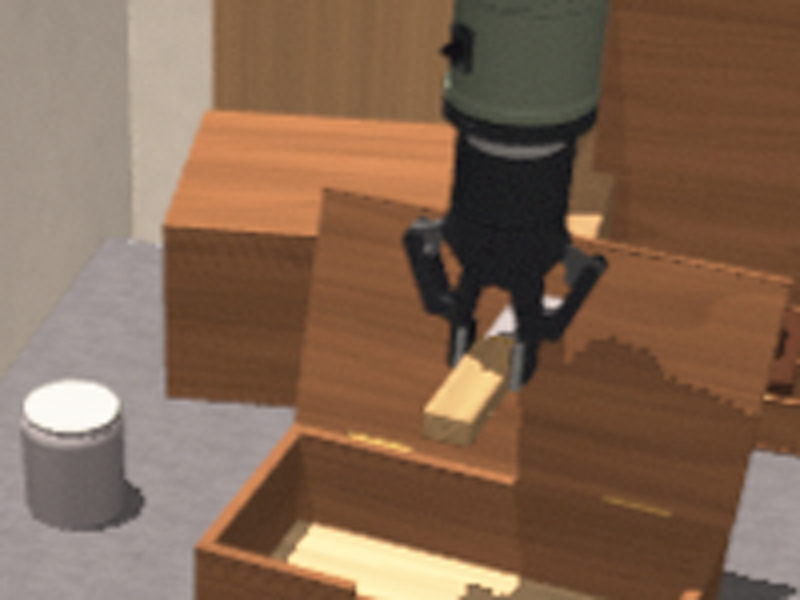

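View pics/k22.png

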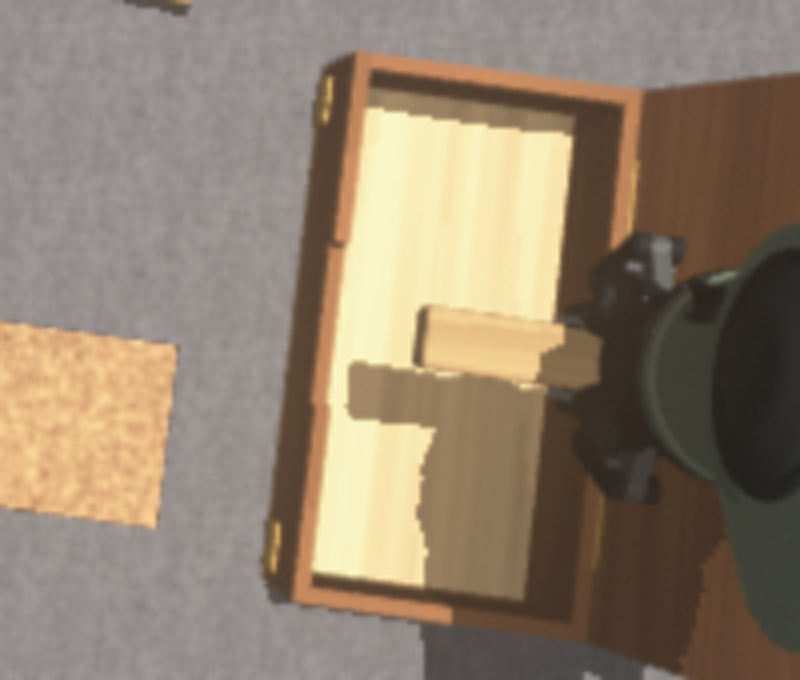

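Call:
arm_command --commands '[{"dx": 0,"dy": 0,"dz": -3,"twist": 0},{"dx": 0,"dy": 0,"dz": -6,"twist": 0},{"dx": 0,"dy": 0,"dz": -10,"twist": 0},{"dx": 0,"dy": 0,"dz": -14,"twist": 0},{"dx": 0,"dy": 0,"dz": -18,"twist": 0},{"dx": 0,"dy": 0,"dz": -22,"twist": 0},{"dx": 0,"dy": 0,"dz": -26,"twist": 0},{"dx": 0,"dy": 0,"dz": -28,"twist": 0},{"dx": 0,"dy": 0,"dz": -28,"twist": 0},{"dx": 0,"dy": 0,"dz": -28,"twist": 0}]'

```text
clock: 20.25
position: [0.5244, -0.0123, 0.1881]
tool_rot: [1.896, 1.565, 0.197]
force: [-0.2, -0.3, -1.6]
grip_width: 0.0319
```

```bash
python3 - <<'E'
from kn import *
go([.4403,.0138,.03],-1.697+np.pi/2)
shot('top','k23'); shot('side','k24')
E
```

```text
t 20.2 p [ 0.5244 -0.0123  0.1881] jawhead -0.128 q7 -0.51 F [-0.2 -0.3 -1.6] w 0.0319
-> dx 15.77 dy -8.76 dz -1.48 twist -0.002
```

View pics/k23.png

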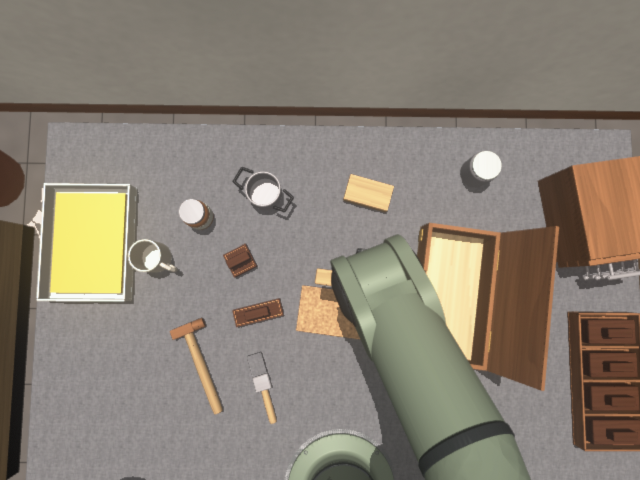

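View pics/k24.png

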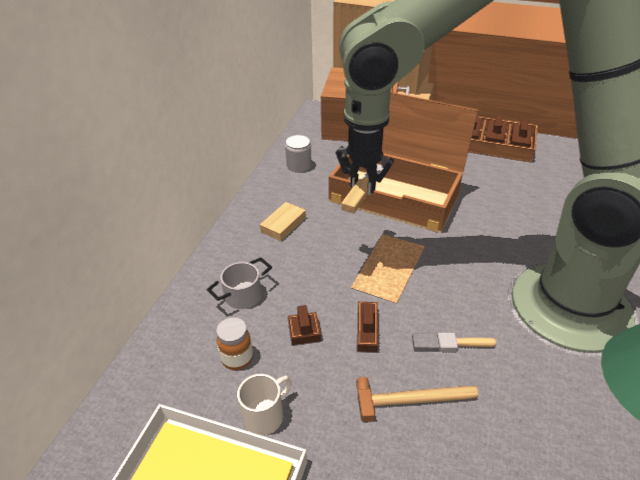

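The lid stays leaned back (top-view lid between columns 490 and 555), and both blocks are unmoved at (240,260) and (258,313). Laying the knife down on the mat.

Call:
arm_command --commands '[{"dx": 0,"dy": -4,"dz": -0.7,"twist": 0},{"dx": 0,"dy": -8,"dz": -1.5,"twist": 0},{"dx": 3,"dy": -8.75,"dz": -1.5,"twist": 0},{"dx": 6,"dy": -8.75,"dz": -1.5,"twist": 0},{"dx": 9,"dy": -8.75,"dz": -1.5,"twist": 0},{"dx": 12,"dy": -8.75,"dz": -1.5,"twist": 0},{"dx": 15,"dy": -8.75,"dz": -1.5,"twist": 0},{"dx": 15.8,"dy": -8.75,"dz": -1.5,"twist": 0},{"dx": 15.8,"dy": -8.75,"dz": -1.5,"twist": 0},{"dx": 15.8,"dy": -8.75,"dz": -1.5,"twist": 0}]'

```text
clock: 21.18
position: [0.4406, 0.0117, 0.0303]
tool_rot: [1.776, 1.566, 0.073]
force: [-0.3, -0.4, -0.2]
grip_width: 0.0313
```

Call:
arm_command --commands '[{"dx": 1,"dy": 0,"dz": 0,"twist": 0},{"dx": 2,"dy": 0,"dz": 0,"twist": 0},{"dx": 3,"dy": 0,"dz": 0,"twist": 0},{"dx": 3.8,"dy": 0,"dz": 0,"twist": 0},{"dx": 4.1,"dy": 0,"dz": 0,"twist": 0},{"dx": 4.1,"dy": 0,"dz": 0,"twist": 0},{"dx": 4.1,"dy": 0,"dz": 0,"twist": 0}]'

```text
clock: 21.77
position: [0.4407, 0.0119, -0.0109]
tool_rot: [1.769, 1.566, 0.066]
force: [0.3, 0.1, -1.6]
grip_width: 0.0316
```

```bash
python3 - <<'E'
from kn import *
go([.4403,.0138,-.0172],-1.697+np.pi/2)
E
```

```text
t 21.8 p [ 0.4407  0.0119 -0.0109] jawhead -0.132 q7 -0.91 F [ 0.3  0.1 -1.6] w 0.0316
-> dx 0.63 dy -0.07 dz -0.18 twist -0.005
```

Call:
arm_command --commands '[{"dx": 0.2,"dy": 0,"dz": 0,"twist": 0},{"dx": 0.4,"dy": 0,"dz": 0,"twist": 0},{"dx": 0.5,"dy": 0,"dz": 0,"twist": 0},{"dx": 0.55,"dy": 0,"dz": 0,"twist": 0},{"dx": 0.55,"dy": 0,"dz": 0,"twist": 0}]'

```text
clock: 22.18
position: [0.4407, 0.0119, -0.0164]
tool_rot: [1.758, 1.566, 0.056]
force: [0.2, -0.1, -1.0]
grip_width: 0.0316
```

Call:
arm_command --commands '[{"dx": 0,"dy": 0,"dz": 0,"twist": 0},{"dx": 0,"dy": 0,"dz": 0,"twist": 0},{"dx": 0,"dy": 0,"dz": 0,"twist": 0},{"dx": 0,"dy": 0,"dz": 0,"twist": 0},{"dx": 0,"dy": 0,"dz": 0,"twist": 0},{"dx": 0,"dy": 0,"dz": 0,"twist": 0}]' --grip -1

```text
clock: 22.68
position: [0.4408, 0.0119, -0.0164]
tool_rot: [1.76, 1.566, 0.058]
force: [1.0, 0.7, -1.2]
grip_width: 0.0853
```

Call:
arm_command --commands '[{"dx": -2,"dy": 0,"dz": 0,"twist": 0},{"dx": -5,"dy": 0,"dz": 0,"twist": 0},{"dx": -9,"dy": 0,"dz": 0,"twist": 0},{"dx": -13,"dy": 0,"dz": 0,"twist": 0},{"dx": -16,"dy": 0,"dz": 0,"twist": 0},{"dx": -16,"dy": 0,"dz": 0,"twist": 0}]'

```text
clock: 23.18
position: [0.4422, 0.012, 0.1485]
tool_rot: [1.698, 1.559, -0.005]
force: [0.4, -0.1, 0.0]
grip_width: 0.0852
```

```bash
python3 - <<'E'
from kn import *
st()
shot('top','k25');shot('side','k26')
E
```

```text
t 23.18 p [0.4422 0.012  0.1485] rpy [ 1.698  1.559 -0.005] F [ 0.4 -0.1  0. ] w 0.0852
[[ 0.012  0.991 -0.132]
 [-0.    -0.132 -0.991]
 [-1.     0.012 -0.001]]
```

View pics/k26.png

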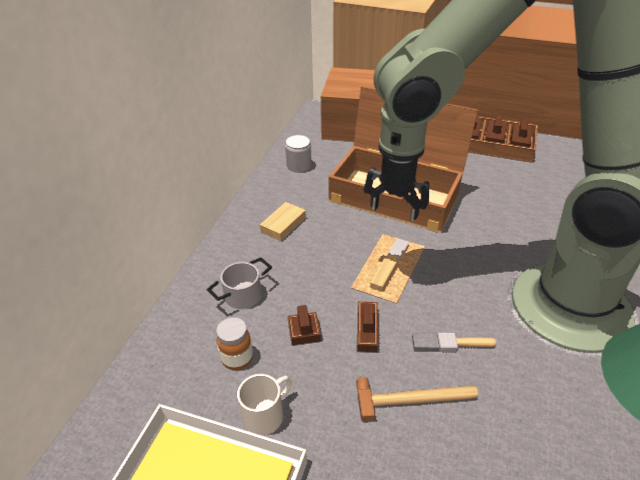

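View pics/k25.png

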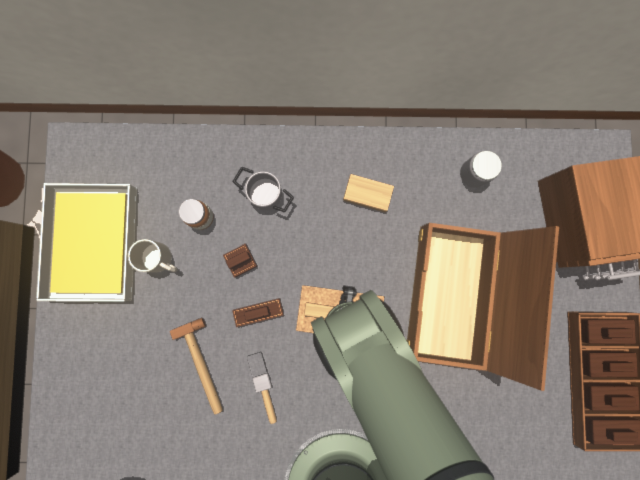

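The knife lies on the mat (top view about (320,310)) and everything else is unchanged. Next is the border block.

```bash
python3 - <<'E'
from kn import *
a=cv2.imread('pics/top0.png').astype(int);b=cv2.imread('pics/k25_full.png').astype(int)
print(abs(a-b)[230:330,220:290].max()); a=cv2.imread('pics/side0.png').astype(int);b=cv2.imread('pics/k26_full.png').astype(int); print(abs(a-b)[290:360,280:385].max())
go([.4414,.2163,.08],-1.315+np.pi/2)
E
```

```text
5
137
t 23.3 p [0.4405 0.0114 0.1446] jawhead -0.133 q7 -0.63 F [-0.4 -1.  -0.1] w 0.0853
-> dx 6.45 dy -2.67 dz -20.32 twist -0.388
```

Call:
arm_command --commands '[{"dx": 0,"dy": -0.5,"dz": -4,"twist": -0.08},{"dx": 0,"dy": -1,"dz": -8,"twist": -0.16},{"dx": 0,"dy": -1.5,"dz": -12,"twist": -0.24},{"dx": 1,"dy": -2,"dz": -16,"twist": -0.32},{"dx": 3,"dy": -2.5,"dz": -19,"twist": -0.39},{"dx": 5,"dy": -2.7,"dz": -20.3,"twist": -0.39},{"dx": 6.4,"dy": -2.7,"dz": -20.3,"twist": -0.39},{"dx": 6.4,"dy": -2.7,"dz": -20.3,"twist": -0.39},{"dx": 6.4,"dy": -2.7,"dz": -20.3,"twist": -0.39},{"dx": 6.4,"dy": -2.7,"dz": -20.3,"twist": -0.39}]'

```text
clock: 24.12
position: [0.4411, 0.2157, 0.0807]
tool_rot: [1.224, 1.564, -0.09]
force: [-0.6, -1.1, 0.9]
grip_width: 0.0849
```

```bash
python3 - <<'E'
from kn import *
go([.4414,.2163,.012],-1.315+np.pi/2)
st()
shot('side','b1',(320,240,460,350),5.5)
E
```

```text
t 24.1 p [0.4411 0.2157 0.0807] jawhead 0.257 q7 -0.84 F [-0.6 -1.1  0.9] w 0.0849
-> dx 6.87 dy -0.00 dz -0.06 twist 0.001
t 24.12 p [0.4411 0.2157 0.0807] rpy [ 1.224  1.564 -0.09 ] F [-0.6 -1.1  0.9] w 0.0849
[[ 0.007  0.967  0.254]
 [-0.001  0.254 -0.967]
 [-1.     0.007  0.002]]
```

View pics/b1.png

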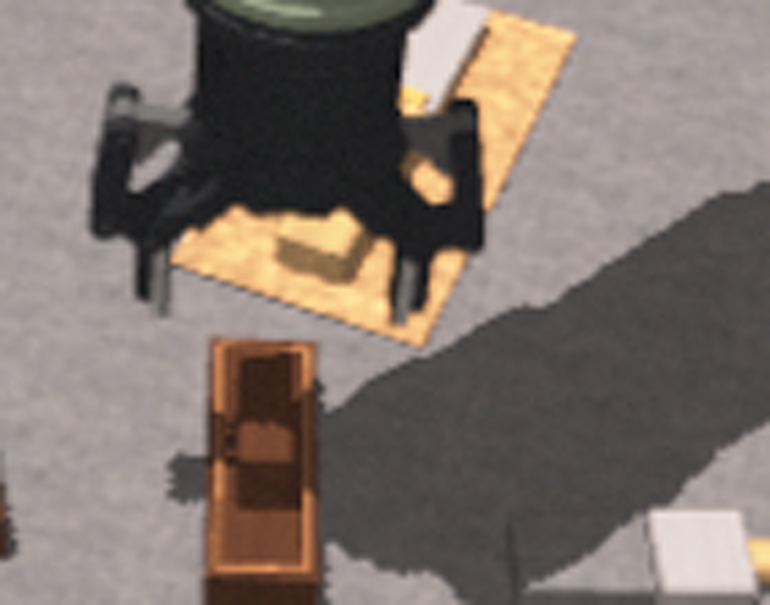

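The jaws (tips at crop (155,305) and (400,315)) straddle the rib centred at column 268. Descending and closing.

Call:
arm_command --commands '[{"dx": 2,"dy": 0,"dz": 0,"twist": 0},{"dx": 4,"dy": 0,"dz": 0,"twist": 0},{"dx": 5.5,"dy": 0,"dz": -0.05,"twist": 0},{"dx": 6.5,"dy": 0,"dz": -0.05,"twist": 0},{"dx": 6.9,"dy": 0,"dz": -0.05,"twist": 0},{"dx": 6.9,"dy": 0,"dz": -0.05,"twist": 0},{"dx": 6.9,"dy": 0,"dz": -0.05,"twist": 0},{"dx": 6.9,"dy": 0,"dz": -0.05,"twist": 0}]'

```text
clock: 24.83
position: [0.4423, 0.2163, 0.0129]
tool_rot: [1.327, 1.562, 0.013]
force: [-0.4, -0.2, 0.5]
grip_width: 0.0854
```

Call:
arm_command --commands '[{"dx": 0,"dy": 0,"dz": 0,"twist": 0},{"dx": 0,"dy": 0,"dz": 0,"twist": 0},{"dx": 0,"dy": 0,"dz": 0,"twist": 0},{"dx": 0,"dy": 0,"dz": 0,"twist": 0},{"dx": 0,"dy": 0,"dz": 0,"twist": 0},{"dx": 0,"dy": 0,"dz": 0,"twist": 0},{"dx": 0,"dy": 0,"dz": 0,"twist": 0},{"dx": 0,"dy": 0,"dz": 0,"twist": 0}]' --grip 1 --squeeze 60

```text
clock: 25.5
position: [0.4424, 0.2163, 0.013]
tool_rot: [1.323, 1.562, 0.008]
force: [-0.3, -1.1, 5.0]
grip_width: 0.0213
```

```bash
python3 - <<'E'
from kn import *
st()
shot('side','b2',(320,240,460,350),5.5)
E
```

```text
t 25.5 p [0.4424 0.2163 0.013 ] rpy [1.323 1.562 0.008] F [-0.3 -1.1  5. ] w 0.0213
[[ 0.009  0.967  0.253]
 [ 0.     0.253 -0.967]
 [-1.     0.009  0.002]]
```

View pics/b2.png

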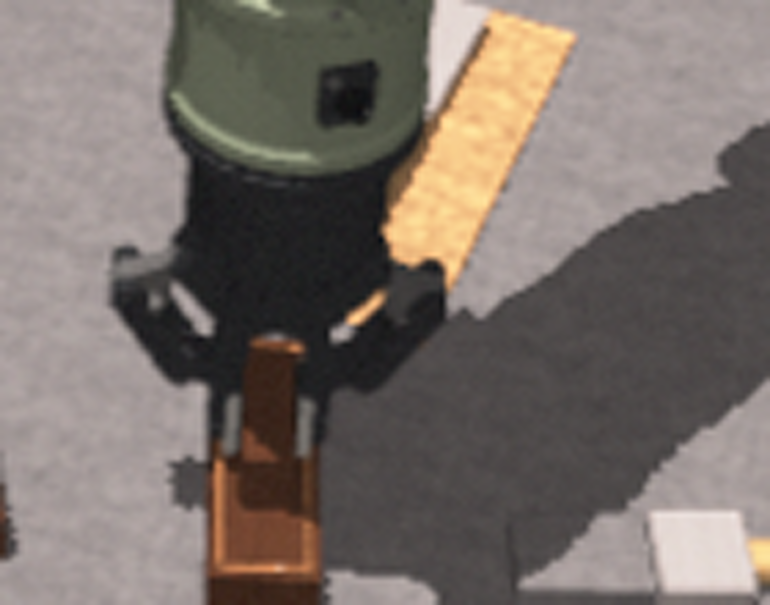

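Call:
arm_command --commands '[{"dx": -2,"dy": 0,"dz": 0,"twist": 0},{"dx": -5,"dy": 0,"dz": 0,"twist": 0},{"dx": -8,"dy": 0,"dz": 0,"twist": 0},{"dx": -11,"dy": 0,"dz": 0,"twist": 0},{"dx": -13.5,"dy": 0,"dz": 0,"twist": 0},{"dx": -13.5,"dy": 0,"dz": 0,"twist": 0},{"dx": -13.5,"dy": 0,"dz": 0,"twist": 0},{"dx": -13.5,"dy": 0,"dz": 0,"twist": 0}]'

```text
clock: 26.22
position: [0.4409, 0.2159, 0.1473]
tool_rot: [1.246, 1.562, -0.069]
force: [0.0, 0.7, -3.3]
grip_width: 0.0208
```

```bash
python3 - <<'E'
from kn import *
go(ch(0,.06,.145),CY+np.pi/2)
shot('side','b3',(320,140,460,250),5.5)
E
```

```text
t 26.2 p [0.4409 0.2159 0.1473] jawhead 0.256 q7 -0.74 F [ 0.   0.7 -3.3] w 0.0208
-> dx 0.35 dy -2.15 dz 51.33 twist 0.385
```

View pics/b3_full.png

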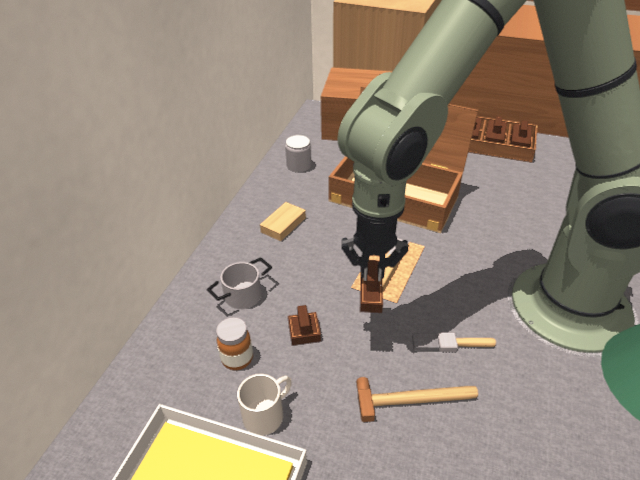

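The border block is lifted level (side view (372,285)). Carrying it over the chest.

Call:
arm_command --commands '[{"dx": 0,"dy": -0.1,"dz": 3,"twist": 0.03},{"dx": 0,"dy": -0.2,"dz": 6,"twist": 0.07},{"dx": 0,"dy": -0.4,"dz": 9.5,"twist": 0.1},{"dx": 0,"dy": -0.5,"dz": 13,"twist": 0.13},{"dx": 0,"dy": -0.7,"dz": 16.5,"twist": 0.17},{"dx": 0,"dy": -0.8,"dz": 20,"twist": 0.2},{"dx": 0,"dy": -1,"dz": 23.5,"twist": 0.23},{"dx": 0,"dy": -1.1,"dz": 27,"twist": 0.27},{"dx": 0,"dy": -1.3,"dz": 30.5,"twist": 0.3},{"dx": 0,"dy": -1.4,"dz": 34,"twist": 0.33},{"dx": 0,"dy": -1.5,"dz": 36,"twist": 0.36},{"dx": 0,"dy": -1.5,"dz": 36,"twist": 0.385}]'

```text
clock: 27.27
position: [0.517, -0.1408, 0.1462]
tool_rot: [1.447, 1.565, -0.259]
force: [-0.6, -0.4, -2.7]
grip_width: 0.0213
```

```bash
python3 - <<'E'
from kn import *
go(ch(0,.06,.145),CY+np.pi/2)
E
```

```text
t 27.3 p [ 0.517  -0.1408  0.1462] jawhead -0.136 q7 -0.32 F [-0.6 -0.4 -2.7] w 0.0213
-> dx 0.16 dy 5.25 dz 13.95 twist -0.007
```

Call:
arm_command --commands '[{"dx": 0,"dy": 1,"dz": 3,"twist": 0},{"dx": 0,"dy": 2,"dz": 6,"twist": 0},{"dx": 0,"dy": 3.5,"dz": 9,"twist": 0},{"dx": 0,"dy": 4.8,"dz": 12,"twist": -0.007},{"dx": 0,"dy": 5.3,"dz": 13.8,"twist": -0.007},{"dx": 0,"dy": 5.3,"dz": 13.9,"twist": -0.007},{"dx": 0,"dy": 5.3,"dz": 13.9,"twist": -0.007},{"dx": 0,"dy": 5.3,"dz": 13.9,"twist": -0.007},{"dx": 0,"dy": 5.3,"dz": 13.9,"twist": -0.007}]'

```text
clock: 28.02
position: [0.5507, -0.2842, 0.1461]
tool_rot: [1.564, 1.566, -0.134]
force: [-0.7, -0.5, -2.8]
grip_width: 0.021
```

```bash
python3 - <<'E'
from kn import *
go(ch(0,.06,.022),CY+np.pi/2); st()
shot('side','b4',(300,60,480,200),4.4);shot('top','b5',(390,200,570,380),3.5)
E
```

```text
t 28.0 p [ 0.5507 -0.2842  0.1461] jawhead -0.127 q7 -0.07 F [-0.7 -0.5 -2.8] w 0.0210
-> dx 12.41 dy -0.09 dz 0.20 twist 0.002
t 28.02 p [ 0.5507 -0.2842  0.1461] rpy [ 1.564  1.566 -0.134] F [-0.7 -0.5 -2.8] w 0.021
[[ 0.005  0.992 -0.127]
 [-0.001 -0.127 -0.992]
 [-1.     0.005  0.   ]]
```

View pics/b4.png

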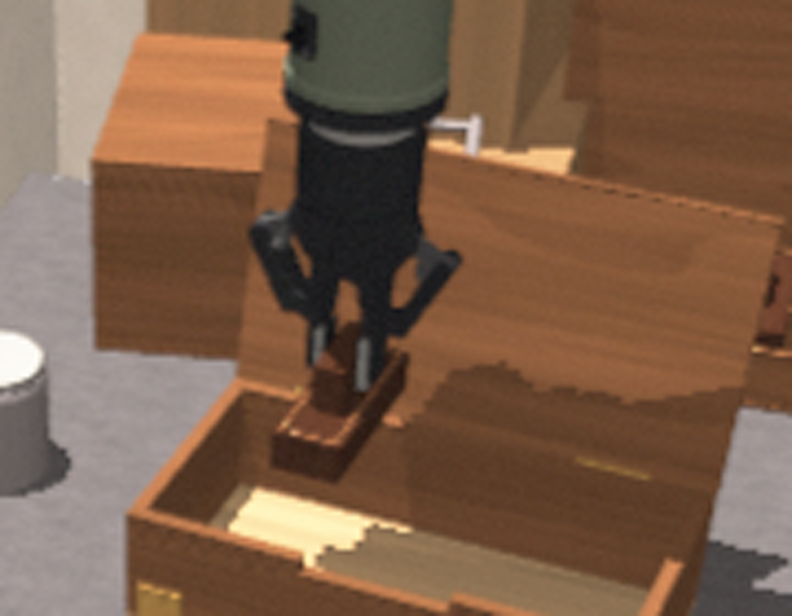

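View pics/b5.png

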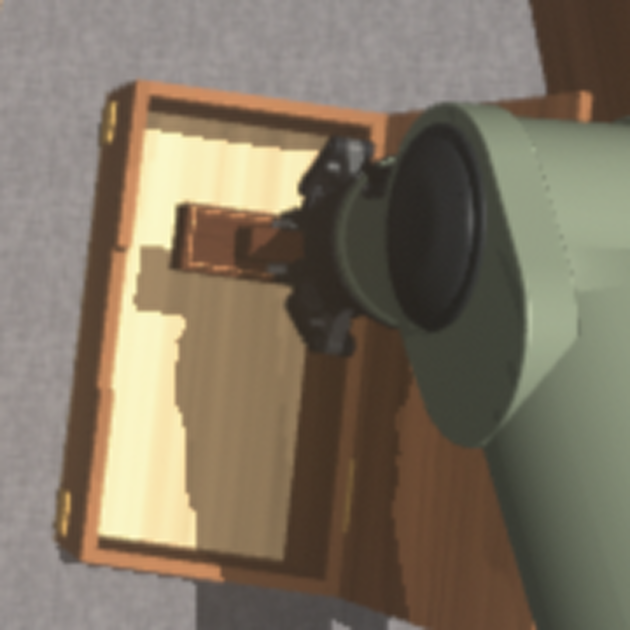

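View pics/b4_full.png

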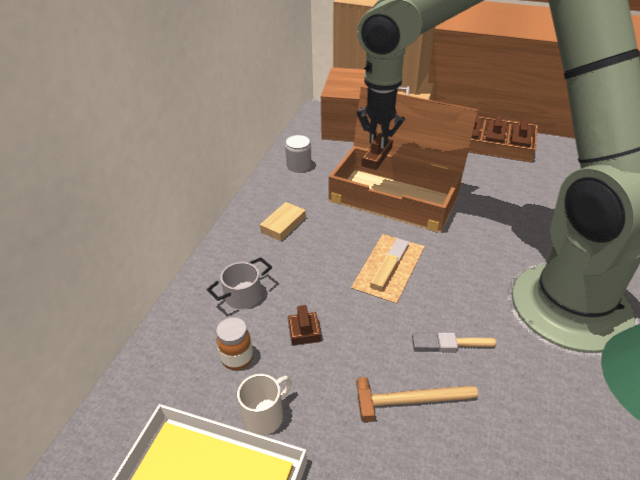

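View pics/b5_full.png

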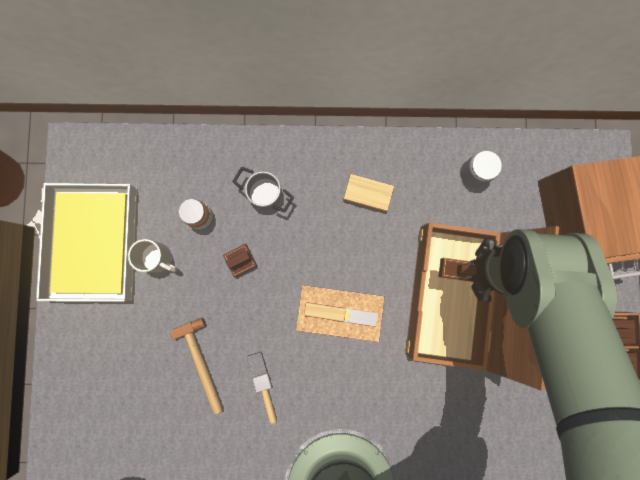

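```bash
python3 - <<'E'
from kn import *
p=tri((380,33),(515,264)); print('disc',p, (p-C)@ex,(p-C)@ey)
for z in (.4,.5): print(ray('top',[(515,264),(600,300),(545,235),(610,285)],z))
for z in(.2,.23,.26,.3): print(z,[((q-C)@ex).round(3) for q in ray('side',[(383,75),(375,78)],z)])
o=sensors.observe(); print(o['qpos'].round(3))
E
```

```text
disc [ 0.55223145 -0.23182288  0.49759187] -0.054129762759785746 0.055116530244266985
[[ 0.55653826 -0.2775491   0.4       ]
 [ 0.49422166 -0.42630413  0.4       ]
 [ 0.60864003 -0.33308678  0.4       ]
 [ 0.5206804  -0.44547074  0.4       ]]
[[ 0.55241278 -0.23061324  0.5       ]
 [ 0.49804594 -0.36039151  0.5       ]
 [ 0.5978679  -0.27906595  0.5       ]
 [ 0.52112933 -0.37711302  0.5       ]]
0.2 [np.float64(0.357), np.float64(0.326)]
0.23 [np.float64(0.296), np.float64(0.265)]
0.26 [np.float64(0.234), np.float64(0.205)]
0.3 [np.float64(0.151), np.float64(0.124)]
[ 0.749  0.631 -0.55   1.658  0.386  0.957 -0.067]
```

Estimated clearance between the wrist housing (about 0.31 m at the bottom after descent) and the lid's top (0.26 m) is about 5 cm. Lowering.

Call:
arm_command --commands '[{"dx": 2,"dy": 0,"dz": 0.2,"twist": 0},{"dx": 4,"dy": -0.1,"dz": 0.2,"twist": 0},{"dx": 6,"dy": -0.1,"dz": 0.2,"twist": 0},{"dx": 8,"dy": -0.1,"dz": 0.2,"twist": 0},{"dx": 9,"dy": -0.1,"dz": 0.2,"twist": 0},{"dx": 10,"dy": -0.1,"dz": 0.2,"twist": 0},{"dx": 10.5,"dy": -0.1,"dz": 0.2,"twist": 0},{"dx": 11,"dy": -0.1,"dz": 0.2,"twist": 0},{"dx": 11,"dy": -0.1,"dz": 0.2,"twist": 0},{"dx": 11,"dy": -0.1,"dz": 0.2,"twist": 0}]'

```text
clock: 28.95
position: [0.5504, -0.2867, 0.037]
tool_rot: [1.446, 1.565, -0.253]
force: [-0.2, 0.5, -2.7]
grip_width: 0.0211
```

Call:
arm_command --commands '[{"dx": 0.3,"dy": 0,"dz": 0,"twist": 0},{"dx": 0.6,"dy": 0,"dz": 0,"twist": 0},{"dx": 0.9,"dy": 0,"dz": 0,"twist": 0},{"dx": 1,"dy": 0,"dz": 0,"twist": 0},{"dx": 1,"dy": 0,"dz": 0,"twist": 0}]'

```text
clock: 29.37
position: [0.5503, -0.2866, 0.0267]
tool_rot: [1.461, 1.565, -0.238]
force: [-0.3, 0.4, -1.5]
grip_width: 0.0212
```

Call:
arm_command --commands '[{"dx": 0.1,"dy": 0,"dz": 0,"twist": 0},{"dx": 0.2,"dy": 0,"dz": 0,"twist": 0},{"dx": 0.3,"dy": 0,"dz": 0,"twist": 0},{"dx": 0.3,"dy": 0,"dz": 0,"twist": 0}]'

```text
clock: 29.7
position: [0.5502, -0.2866, 0.0235]
tool_rot: [1.466, 1.566, -0.233]
force: [0.7, 0.1, -2.9]
grip_width: 0.021
```

Call:
arm_command --commands '[{"dx": 0.1,"dy": 0,"dz": 0,"twist": 0},{"dx": 0.2,"dy": 0,"dz": 0,"twist": 0},{"dx": 0.2,"dy": 0,"dz": 0,"twist": 0},{"dx": 0.2,"dy": 0,"dz": 0,"twist": 0}]'

```text
clock: 30.03
position: [0.5502, -0.2866, 0.0214]
tool_rot: [1.474, 1.566, -0.224]
force: [0.5, 0.1, -2.1]
grip_width: 0.0208
```

Call:
arm_command --commands '[{"dx": 0.1,"dy": 0,"dz": 0,"twist": 0},{"dx": 0.1,"dy": 0,"dz": 0,"twist": 0},{"dx": 0.1,"dy": 0,"dz": 0,"twist": 0}]'

```text
clock: 30.28
position: [0.5504, -0.2866, 0.021]
tool_rot: [1.426, 1.565, -0.272]
force: [-2.9, 1.6, 6.5]
grip_width: 0.0209
```

Contact with the floor. Opening the jaws and then rising.

Call:
arm_command --commands '[{"dx": -0.05,"dy": 0,"dz": 0,"twist": 0},{"dx": -0.05,"dy": 0,"dz": 0,"twist": 0},{"dx": -0.05,"dy": 0,"dz": 0,"twist": 0},{"dx": -0.05,"dy": 0,"dz": 0,"twist": 0},{"dx": -0.05,"dy": 0,"dz": 0,"twist": 0},{"dx": -0.05,"dy": 0,"dz": 0,"twist": 0}]' --grip -0.4

```text
clock: 30.78
position: [0.5504, -0.2866, 0.0215]
tool_rot: [1.436, 1.565, -0.262]
force: [-0.2, -0.4, 0.1]
grip_width: 0.0597
```

Call:
arm_command --commands '[{"dx": -2,"dy": 0,"dz": 0,"twist": 0},{"dx": -4,"dy": 0,"dz": 0,"twist": 0},{"dx": -8,"dy": 0,"dz": 0,"twist": 0},{"dx": -12,"dy": 0,"dz": 0,"twist": 0},{"dx": -16,"dy": 0,"dz": 0,"twist": 0},{"dx": -16,"dy": 0,"dz": 0,"twist": 0},{"dx": -16,"dy": 0,"dz": 0,"twist": 0}]'

```text
clock: 31.37
position: [0.5505, -0.2869, 0.1838]
tool_rot: [1.319, 1.561, -0.379]
force: [0.5, 0.6, -0.8]
grip_width: 0.0596
```

```bash
python3 - <<'E'
from kn import *
st()
shot('side','b6',(300,60,480,200),4.4);shot('top','b7')
E
```

```text
t 31.37 p [ 0.5505 -0.2869  0.1838] rpy [ 1.319  1.561 -0.379] F [ 0.5  0.6 -0.8] w 0.0596
[[ 0.009  0.992 -0.127]
 [-0.004 -0.127 -0.992]
 [-1.     0.009  0.002]]
```

View pics/b6.png

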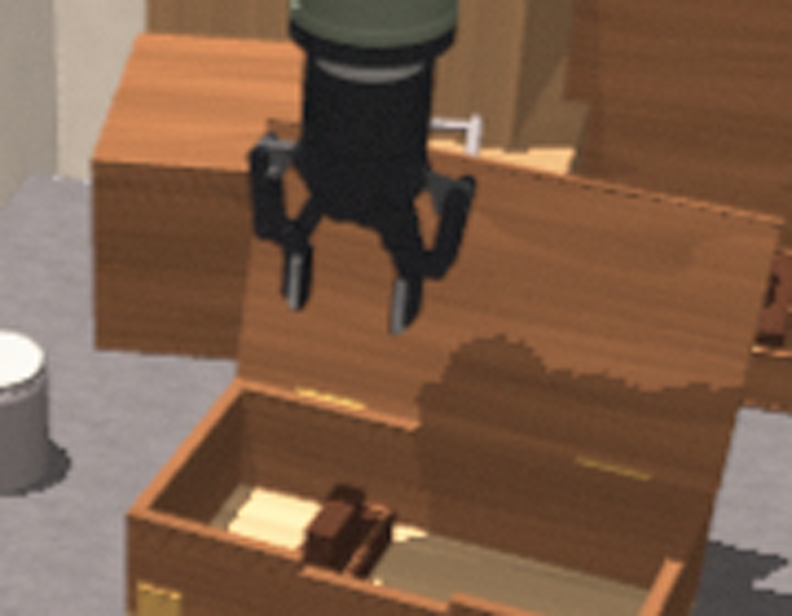

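View pics/b7.png

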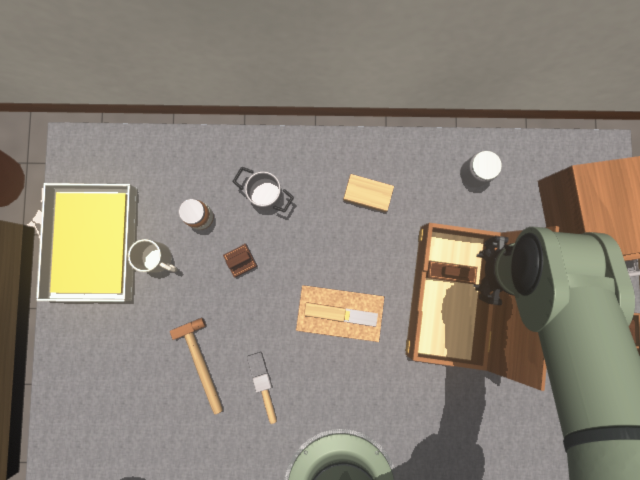

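The border block sits flat in the chest (top view (455,272)), and the square block is still at (240,260). Going for it.

```bash
python3 - <<'E'
from kn import *
go([.575,.2655,.18],-1.10+np.pi/2)
E
```

```text
t 31.5 p [ 0.5491 -0.2864  0.1809] jawhead -0.128 q7 -0.04 F [-0.1 -0.3 -0.5] w 0.0596
-> dx 0.03 dy -4.46 dz -55.07 twist -0.598
```

Call:
arm_command --commands '[{"dx": 0,"dy": 0,"dz": -3,"twist": -0.05},{"dx": 0,"dy": 0,"dz": -7,"twist": -0.1},{"dx": 0,"dy": -0.5,"dz": -11,"twist": -0.15},{"dx": 0,"dy": -1,"dz": -15,"twist": -0.2},{"dx": 0,"dy": -1.5,"dz": -19,"twist": -0.25},{"dx": 0,"dy": -2,"dz": -23,"twist": -0.3},{"dx": 0,"dy": -2.5,"dz": -27,"twist": -0.35},{"dx": 0,"dy": -3,"dz": -31,"twist": -0.4},{"dx": 0,"dy": -3.5,"dz": -35,"twist": -0.45},{"dx": 0,"dy": -4,"dz": -38,"twist": -0.5},{"dx": 0,"dy": -4,"dz": -40,"twist": -0.55},{"dx": 0,"dy": -4,"dz": -40,"twist": -0.6}]' --grip -1

```text
clock: 32.47
position: [0.5593, 0.1207, 0.1794]
tool_rot: [1.348, 1.568, 0.258]
force: [-1.0, 0.4, 0.5]
grip_width: 0.0853
```

```bash
python3 - <<'E'
from kn import *
go([.575,.2655,.09],-1.10+np.pi/2)
E
```

```text
t 32.5 p [0.5593 0.1207 0.1794] jawhead 0.481 q7 -0.24 F [-1.   0.4  0.5] w 0.0853
-> dx 8.96 dy 8.06 dz -12.12 twist 0.010
```

Call:
arm_command --commands '[{"dx": 0,"dy": 2,"dz": -3,"twist": 0},{"dx": 0,"dy": 4,"dz": -6,"twist": 0},{"dx": 2,"dy": 6,"dz": -9,"twist": 0.01},{"dx": 4,"dy": 7.5,"dz": -11,"twist": 0.01},{"dx": 6,"dy": 8.05,"dz": -12.1,"twist": 0.01},{"dx": 8,"dy": 8.05,"dz": -12.1,"twist": 0.01},{"dx": 9,"dy": 8.05,"dz": -12.1,"twist": 0.01},{"dx": 9,"dy": 8.05,"dz": -12.1,"twist": 0.01},{"dx": 9,"dy": 8.05,"dz": -12.1,"twist": 0.01},{"dx": 9,"dy": 8.05,"dz": -12.1,"twist": 0.01}]'

```text
clock: 33.3
position: [0.5755, 0.2649, 0.0904]
tool_rot: [1.393, 1.567, 0.293]
force: [-0.7, 0.3, -0.3]
grip_width: 0.0858
```

```bash
python3 - <<'E'
from kn import *
go([.575,.2655,.012],-1.10+np.pi/2); st()
shot('side','s1',(240,230,380,350),5.5)
E
```

```text
t 33.3 p [0.5755 0.2649 0.0904] jawhead 0.470 q7 -0.51 F [-0.7  0.3 -0.3] w 0.0858
-> dx 7.84 dy -0.05 dz -0.08 twist -0.001
t 33.3 p [0.5755 0.2649 0.0904] rpy [1.393 1.567 0.293] F [-0.7  0.3 -0.3] w 0.0858
[[ 0.004  0.892  0.453]
 [ 0.001  0.453 -0.892]
 [-1.     0.004  0.001]]
```

View pics/s1.png

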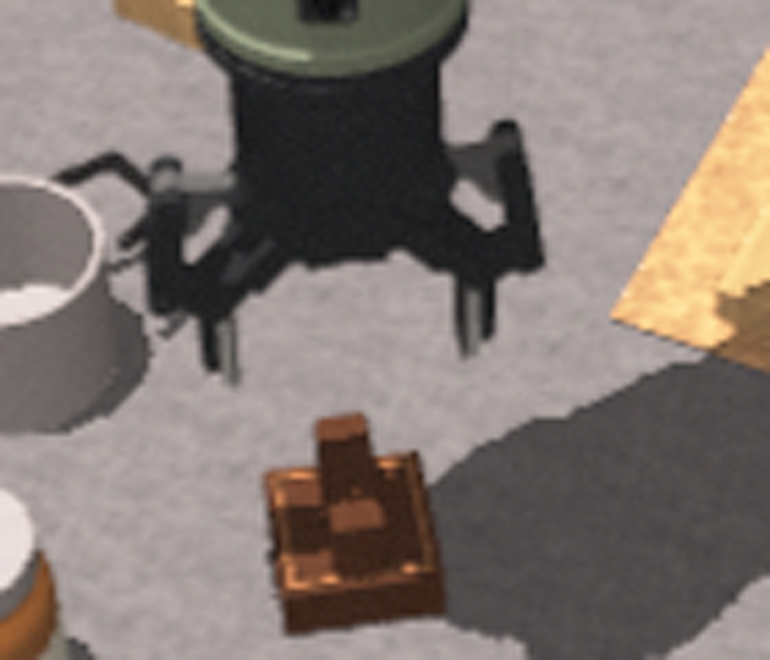

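```bash
python3 - <<'E'
from kn import *
print(ray('top',[(264,192),(290,213),(275,212),(240,185),(290,196)],.06)[:,:2].round(3)); print(ray('top',[(200,210),(207,222)],.08)[:,:2].round(3))
E
```

```text
[[0.75  0.202]
 [0.696 0.135]
 [0.698 0.174]
 [0.767 0.264]
 [0.74  0.136]]
[[0.698 0.359]
 [0.668 0.341]]
```

Pot (nearest point about x 0.70) and jar (about (0.67,0.34)) are clear of the fingers, and the jaws straddle the rib (crop (345,450)). Descending.

Call:
arm_command --commands '[{"dx": 2,"dy": 0,"dz": 0,"twist": 0},{"dx": 4,"dy": 0,"dz": 0,"twist": 0},{"dx": 6,"dy": 0,"dz": -0.05,"twist": 0},{"dx": 7.4,"dy": 0,"dz": -0.05,"twist": 0},{"dx": 7.85,"dy": 0,"dz": -0.05,"twist": 0},{"dx": 7.85,"dy": 0,"dz": -0.05,"twist": 0},{"dx": 7.85,"dy": 0,"dz": -0.05,"twist": 0},{"dx": 7.85,"dy": 0,"dz": -0.05,"twist": 0}]'

```text
clock: 34.02
position: [0.5764, 0.2658, 0.0134]
tool_rot: [1.443, 1.565, 0.342]
force: [-0.4, -0.2, -0.5]
grip_width: 0.0855
```

Call:
arm_command --commands '[{"dx": 0,"dy": 0,"dz": 0,"twist": 0},{"dx": 0,"dy": 0,"dz": 0,"twist": 0},{"dx": 0,"dy": 0,"dz": 0,"twist": 0},{"dx": 0,"dy": 0,"dz": 0,"twist": 0},{"dx": 0,"dy": 0,"dz": 0,"twist": 0},{"dx": 0,"dy": 0,"dz": 0,"twist": 0},{"dx": 0,"dy": 0,"dz": 0,"twist": 0},{"dx": 0,"dy": 0,"dz": 0,"twist": 0}]' --grip 1 --squeeze 60

```text
clock: 34.68
position: [0.5765, 0.2659, 0.0137]
tool_rot: [1.426, 1.565, 0.325]
force: [-0.2, 0.0, 4.8]
grip_width: 0.0208
```

Call:
arm_command --commands '[{"dx": -2,"dy": 0,"dz": 0,"twist": 0},{"dx": -5,"dy": 0,"dz": 0,"twist": 0},{"dx": -8,"dy": 0,"dz": 0,"twist": 0},{"dx": -11,"dy": 0,"dz": 0,"twist": 0},{"dx": -13.5,"dy": 0,"dz": 0,"twist": 0},{"dx": -13.5,"dy": 0,"dz": 0,"twist": 0},{"dx": -13.5,"dy": 0,"dz": 0,"twist": 0},{"dx": -13.5,"dy": 0,"dz": 0,"twist": 0}]'

```text
clock: 35.35
position: [0.5754, 0.2652, 0.1478]
tool_rot: [1.35, 1.565, 0.248]
force: [-0.3, -0.4, -2.3]
grip_width: 0.0207
```

```bash
python3 - <<'E'
from kn import *
go(ch(0,-.06,.147),CY+np.pi/2); shot('side','s2',(200,180,400,330),4)
E
```

```text
t 35.4 p [0.5754 0.2652 0.1478] jawhead 0.469 q7 -0.47 F [-0.3 -0.4 -2.3] w 0.0207
-> dx -0.06 dy -37.11 dz 41.26 twist 0.599
```

View pics/s2.png

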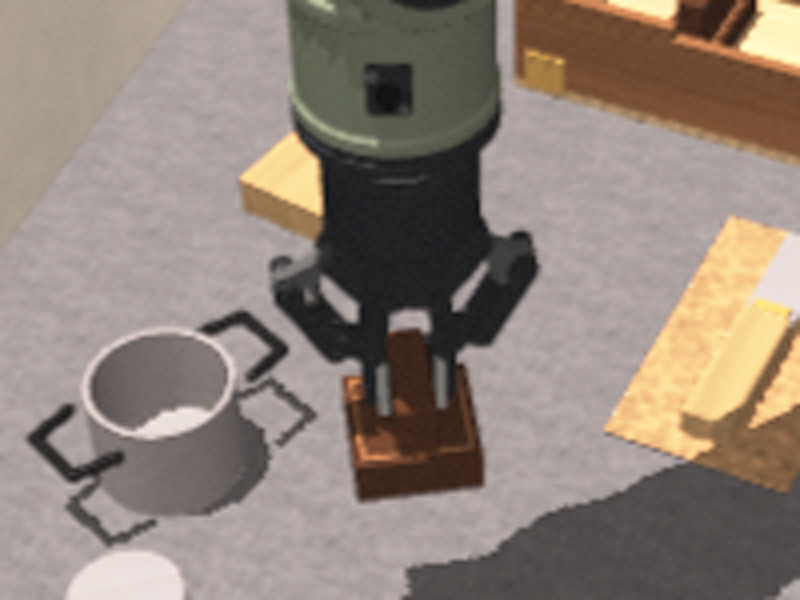

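The square block is held level. Carrying it to the chest's near half.

Call:
arm_command --commands '[{"dx": 0,"dy": -2,"dz": 2.2,"twist": 0.05},{"dx": 0,"dy": -4,"dz": 4.4,"twist": 0.1},{"dx": 0,"dy": -6.5,"dz": 7.2,"twist": 0.15},{"dx": 0,"dy": -9,"dz": 10,"twist": 0.2},{"dx": 0,"dy": -11.5,"dz": 12.8,"twist": 0.25},{"dx": 0,"dy": -14,"dz": 15.6,"twist": 0.3},{"dx": 0,"dy": -16.5,"dz": 18.3,"twist": 0.35},{"dx": 0,"dy": -19,"dz": 21.1,"twist": 0.4},{"dx": 0,"dy": -21.5,"dz": 23.9,"twist": 0.45},{"dx": 0,"dy": -24,"dz": 26.7,"twist": 0.5},{"dx": 0,"dy": -25,"dz": 27.8,"twist": 0.55},{"dx": 0,"dy": -25,"dz": 27.8,"twist": 0.6}]'

```text
clock: 36.4
position: [0.4762, -0.1, 0.1455]
tool_rot: [1.832, 1.569, 0.123]
force: [-0.1, -0.5, -1.4]
grip_width: 0.021
```

```bash
python3 - <<'E'
from kn import *
go(ch(0,-.06,.147),CY+np.pi/2)
E
```

```text
t 36.4 p [ 0.4762 -0.1     0.1455] jawhead -0.138 q7 -0.40 F [-0.1 -0.5 -1.4] w 0.0210
-> dx -0.17 dy -2.12 dz 17.53 twist -0.009
```

Call:
arm_command --commands '[{"dx": -0.1,"dy": -0.3,"dz": 3,"twist": 0},{"dx": -0.2,"dy": -0.8,"dz": 6,"twist": 0},{"dx": -0.2,"dy": -1.2,"dz": 10,"twist": -0.01},{"dx": -0.2,"dy": -1.7,"dz": 13.5,"twist": -0.01},{"dx": -0.2,"dy": -2,"dz": 16.5,"twist": -0.01},{"dx": -0.2,"dy": -2.1,"dz": 17.5,"twist": -0.01},{"dx": -0.2,"dy": -2.1,"dz": 17.5,"twist": -0.01},{"dx": -0.2,"dy": -2.1,"dz": 17.5,"twist": -0.01},{"dx": -0.2,"dy": -2.1,"dz": 17.5,"twist": -0.01}]'

```text
clock: 37.15
position: [0.4316, -0.269, 0.1469]
tool_rot: [2.376, 1.569, 0.678]
force: [-0.5, 1.0, -2.0]
grip_width: 0.0212
```

```bash
python3 - <<'E'
from kn import *
go(ch(0,-.06,.0222),CY+np.pi/2); st()
shot('side','s4');shot('top','s5',(390,200,570,380),3.5)
E
```

```text
t 37.1 p [ 0.4316 -0.269   0.1469] jawhead -0.127 q7 -0.01 F [-0.5  1.  -2. ] w 0.0212
-> dx 12.47 dy -0.05 dz 0.19 twist 0.002
t 37.15 p [ 0.4316 -0.269   0.1469] rpy [2.376 1.569 0.678] F [-0.5  1.  -2. ] w 0.0212
[[ 0.001  0.992 -0.127]
 [ 0.001 -0.127 -0.992]
 [-1.     0.001 -0.001]]
```

View pics/s4.png

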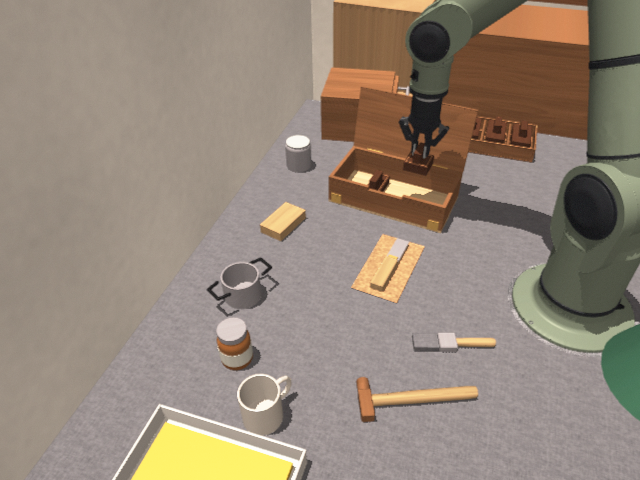

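View pics/s5.png

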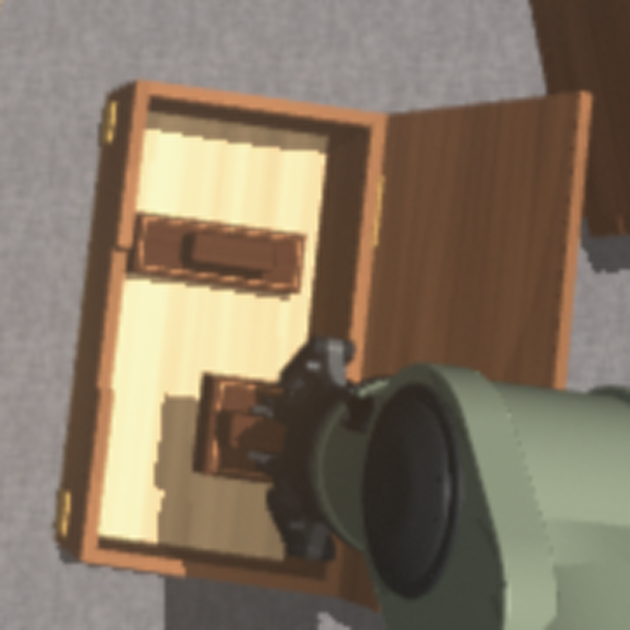

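Both blocks are visible, with the border block flat inside near crop (220,255) and the square above its spot. Lowering.

Call:
arm_command --commands '[{"dx": 2,"dy": 0,"dz": 0.2,"twist": 0},{"dx": 4,"dy": 0,"dz": 0.2,"twist": 0},{"dx": 6,"dy": 0,"dz": 0.2,"twist": 0},{"dx": 8,"dy": 0,"dz": 0.2,"twist": 0},{"dx": 9.5,"dy": 0,"dz": 0.2,"twist": 0},{"dx": 10.5,"dy": 0,"dz": 0.2,"twist": 0},{"dx": 11.2,"dy": 0,"dz": 0.2,"twist": 0},{"dx": 11.6,"dy": 0,"dz": 0.2,"twist": 0},{"dx": 11.6,"dy": 0,"dz": 0.2,"twist": 0},{"dx": 11.6,"dy": 0,"dz": 0.2,"twist": 0}]'

```text
clock: 38.08
position: [0.4321, -0.271, 0.0317]
tool_rot: [1.889, 1.569, 0.192]
force: [0.2, 0.9, -1.3]
grip_width: 0.0207
```

Call:
arm_command --commands '[{"dx": 0.3,"dy": 0,"dz": 0,"twist": 0},{"dx": 0.5,"dy": 0,"dz": 0,"twist": 0},{"dx": 0.6,"dy": 0,"dz": 0,"twist": 0},{"dx": 0.7,"dy": 0,"dz": 0,"twist": 0},{"dx": 0.7,"dy": 0,"dz": 0,"twist": 0}]'

```text
clock: 38.5
position: [0.432, -0.271, 0.0246]
tool_rot: [1.897, 1.569, 0.2]
force: [-0.2, 0.3, -1.3]
grip_width: 0.0209
```

Call:
arm_command --commands '[{"dx": 0.1,"dy": 0,"dz": 0,"twist": 0},{"dx": 0.15,"dy": 0,"dz": 0,"twist": 0},{"dx": 0.15,"dy": 0,"dz": 0,"twist": 0}]'

```text
clock: 38.75
position: [0.432, -0.271, 0.023]
tool_rot: [1.938, 1.569, 0.24]
force: [-0.3, 0.2, -1.9]
grip_width: 0.0211
```

Call:
arm_command --commands '[{"dx": 0.1,"dy": 0,"dz": 0,"twist": 0},{"dx": 0.15,"dy": 0,"dz": 0,"twist": 0},{"dx": 0.15,"dy": 0,"dz": 0,"twist": 0}]'

```text
clock: 39.0
position: [0.432, -0.2709, 0.0215]
tool_rot: [1.914, 1.569, 0.217]
force: [-0.3, 1.0, 0.6]
grip_width: 0.021
```

Call:
arm_command --commands '[{"dx": 0.05,"dy": 0,"dz": 0,"twist": 0},{"dx": 0.1,"dy": 0,"dz": 0,"twist": 0},{"dx": 0.1,"dy": 0,"dz": 0,"twist": 0}]'

```text
clock: 39.25
position: [0.4321, -0.271, 0.0214]
tool_rot: [1.548, 1.569, -0.149]
force: [-5.6, 3.7, 24.4]
grip_width: 0.021
```

Firm floor contact. Releasing and rising.

Call:
arm_command --commands '[{"dx": -0.1,"dy": 0,"dz": 0,"twist": 0},{"dx": -0.1,"dy": 0,"dz": 0,"twist": 0},{"dx": -0.1,"dy": 0,"dz": 0,"twist": 0},{"dx": -0.1,"dy": 0,"dz": 0,"twist": 0},{"dx": -0.1,"dy": 0,"dz": 0,"twist": 0},{"dx": -0.1,"dy": 0,"dz": 0,"twist": 0}]' --grip -0.4

```text
clock: 39.75
position: [0.4321, -0.271, 0.0223]
tool_rot: [1.587, 1.569, -0.11]
force: [0.4, -0.7, 0.6]
grip_width: 0.0596
```

Call:
arm_command --commands '[{"dx": -2,"dy": 0,"dz": 0,"twist": 0},{"dx": -5,"dy": 0,"dz": 0,"twist": 0},{"dx": -8,"dy": 0,"dz": 0,"twist": 0},{"dx": -12,"dy": 0,"dz": 0,"twist": 0},{"dx": -16,"dy": 0,"dz": 0,"twist": 0},{"dx": -18,"dy": 0,"dz": 0,"twist": 0},{"dx": -18,"dy": 0,"dz": 0,"twist": 0},{"dx": -18,"dy": 0,"dz": 0,"twist": 0}]'

```text
clock: 40.42
position: [0.4319, -0.2714, 0.2032]
tool_rot: [1.247, 1.567, -0.451]
force: [0.3, -0.2, -0.3]
grip_width: 0.0597
```

```bash
python3 - <<'E'
from kn import *
st()
shot('side','s6',(300,60,480,240),4.2);shot('top','s7')
E
```

```text
t 40.42 p [ 0.4319 -0.2714  0.2032] rpy [ 1.247  1.567 -0.451] F [ 0.3 -0.2 -0.3] w 0.0597
[[ 0.004  0.992 -0.126]
 [-0.002 -0.126 -0.992]
 [-1.     0.004  0.001]]
```

View pics/s6.png

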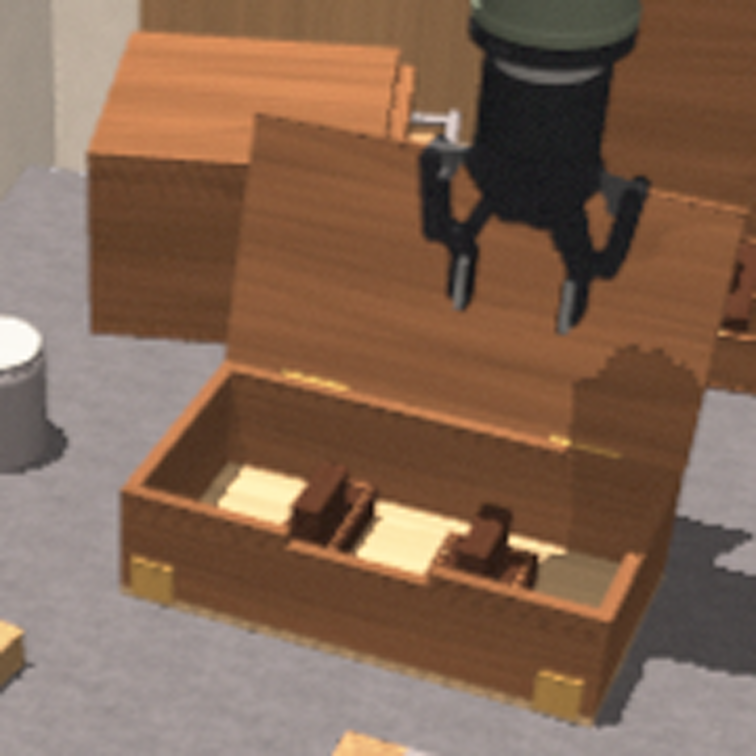

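View pics/s7.png

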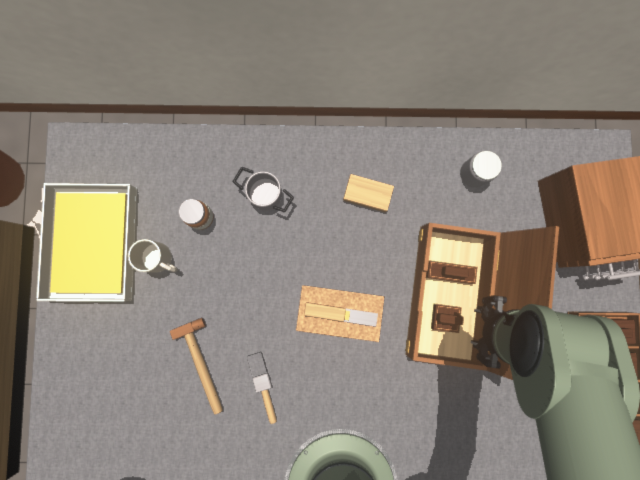

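Both blocks lie flat and side by side in the chest (top view (453,272) and (447,318)), with the knife still flat on the mat. Next I'll shut the lid by going up and over with closed fingers.

Call:
arm_command --commands '[{"dx": -3,"dy": 0,"dz": 0,"twist": 0},{"dx": -6,"dy": 0,"dz": 0,"twist": 0},{"dx": -9,"dy": 0,"dz": 0,"twist": 0},{"dx": -11,"dy": 0.5,"dz": 0,"twist": 0},{"dx": -11,"dy": 2,"dz": 0,"twist": 0},{"dx": -11,"dy": 4,"dz": 0,"twist": 0},{"dx": -11,"dy": 4,"dz": 0,"twist": 0},{"dx": -11,"dy": 4,"dz": 0,"twist": 0}]' --grip 1 --squeeze 60

```text
clock: 41.18
position: [0.471, -0.2754, 0.3099]
tool_rot: [-2.639, 1.568, 1.948]
force: [-0.0, -0.1, -0.5]
grip_width: -0.0001
```

```bash
python3 - <<'E'
from kn import *
go(ch(.185,-.02,.31),CY+np.pi/2)
for z in (0,.1,.2): print(z,[(round((q-C)@ex,3),round((q-C)@ey,3)) for q in ray('top',[(540,180),(567,266),(572,315),(573,450)],z)])
E
```

```text
t 41.2 p [ 0.471  -0.2754  0.3099] jawhead -0.125 q7 0.08 F [-0.  -0.1 -0.5] w -0.0001
-> dx -0.05 dy -0.09 dz 18.54 twist 0.004
0 [(np.float64(0.221), np.float64(0.343)), (np.float64(0.314), np.float64(0.12)), (np.float64(0.338), np.float64(-0.008)), (np.float64(0.37), np.float64(-0.352))]
0.1 [(np.float64(0.171), np.float64(0.313)), (np.float64(0.256), np.float64(0.108)), (np.float64(0.279), np.float64(-0.009)), (np.float64(0.308), np.float64(-0.324))]
0.2 [(np.float64(0.121), np.float64(0.283)), (np.float64(0.199), np.float64(0.097)), (np.float64(0.219), np.float64(-0.009)), (np.float64(0.245), np.float64(-0.295))]
```

Call:
arm_command --commands '[{"dx": 0,"dy": 0,"dz": 3,"twist": 0},{"dx": 0,"dy": -0.3,"dz": 6,"twist": 0},{"dx": 0,"dy": -0.6,"dz": 9.5,"twist": 0},{"dx": 0,"dy": -1,"dz": 13,"twist": 0},{"dx": 0,"dy": -1,"dz": 16,"twist": 0},{"dx": 0,"dy": -1,"dz": 18,"twist": 0},{"dx": 0,"dy": -1,"dz": 18.5,"twist": 0},{"dx": 0,"dy": -1,"dz": 18.5,"twist": 0},{"dx": 0,"dy": -1,"dz": 18.5,"twist": 0}]'

```text
clock: 41.93
position: [0.4378, -0.4567, 0.3088]
tool_rot: [-2.606, 1.567, 1.982]
force: [0.0, 0.2, 0.1]
grip_width: 0.0001
```

```bash
python3 - <<'E'
from kn import *
go(ch(.185,-.03,.1935),CY+np.pi/2)
shot('side','l1')
E
```

```text
t 41.9 p [ 0.4378 -0.4567  0.3088] jawhead -0.125 q7 0.37 F [0.  0.2 0.1] w 0.0001
-> dx 11.53 dy -0.04 dz 0.18 twist 0.004
```

View pics/l1.png

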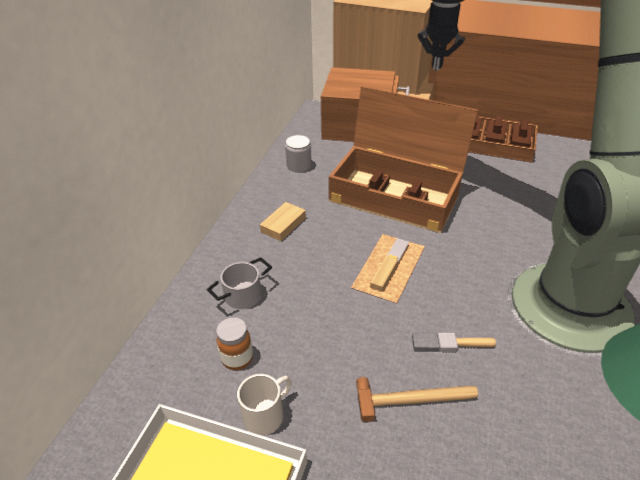

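The closed fingers are behind the lid (side view (437,62)) with free space around. Descending behind it.

Call:
arm_command --commands '[{"dx": 2,"dy": 0,"dz": 0.2,"twist": 0},{"dx": 4,"dy": 0,"dz": 0.2,"twist": 0},{"dx": 6,"dy": 0,"dz": 0.2,"twist": 0},{"dx": 8,"dy": 0,"dz": 0.2,"twist": 0},{"dx": 10,"dy": 0,"dz": 0.2,"twist": 0},{"dx": 11.5,"dy": 0,"dz": 0.2,"twist": 0},{"dx": 11.5,"dy": 0,"dz": 0.2,"twist": 0},{"dx": 11.5,"dy": 0,"dz": 0.2,"twist": 0},{"dx": 11.5,"dy": 0,"dz": 0.2,"twist": 0}]'

```text
clock: 42.73
position: [0.4384, -0.4577, 0.1955]
tool_rot: [-2.933, 1.568, 1.656]
force: [-0.0, -0.4, 0.8]
grip_width: 0.0002
```

```bash
python3 - <<'E'
from kn import *
go(ch(.037,-.03,.1935),CY+np.pi/2)
shot('top','l2',(400,200,600,400),3)
E
```

```text
t 42.7 p [ 0.4384 -0.4577  0.1955] jawhead -0.123 q7 0.31 F [-0.  -0.4  0.8] w 0.0002
-> dx 0.23 dy -0.05 dz -14.75 twist 0.006
```

View pics/l2.png

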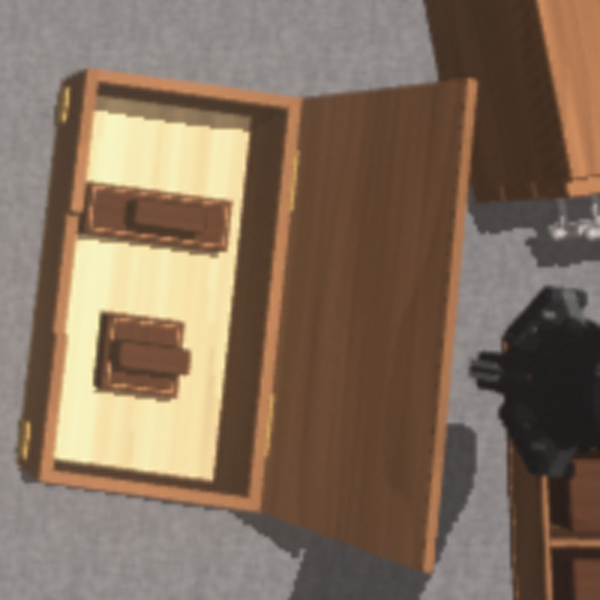

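The fingers (crop (485,370)) are just behind the lid edge, with both blocks flat below. Pushing the lid forward.

Call:
arm_command --commands '[{"dx": 0.1,"dy": 0,"dz": -1,"twist": 0},{"dx": 0.2,"dy": 0,"dz": -2,"twist": 0},{"dx": 0.2,"dy": 0,"dz": -3,"twist": 0},{"dx": 0.2,"dy": 0,"dz": -4,"twist": 0},{"dx": 0.2,"dy": 0,"dz": -5,"twist": 0},{"dx": 0.2,"dy": 0,"dz": -6,"twist": 0},{"dx": 0.2,"dy": 0,"dz": -7,"twist": 0},{"dx": 0.2,"dy": 0,"dz": -8,"twist": 0},{"dx": 0.2,"dy": 0,"dz": -8,"twist": 0}]'

```text
clock: 43.53
position: [0.4489, -0.3761, 0.1939]
tool_rot: [-3.081, 1.568, 1.51]
force: [0.2, -0.2, 0.5]
grip_width: 0.0001
```

Call:
arm_command --commands '[{"dx": 0,"dy": 0,"dz": -1,"twist": 0},{"dx": 0,"dy": 0,"dz": -2,"twist": 0},{"dx": 0,"dy": 0,"dz": -3,"twist": 0},{"dx": 0,"dy": 0,"dz": -4,"twist": 0},{"dx": 0,"dy": 0,"dz": -5,"twist": 0},{"dx": 0,"dy": 0,"dz": -6,"twist": 0},{"dx": 0,"dy": 0,"dz": -6.5,"twist": 0},{"dx": 0,"dy": 0,"dz": -6.5,"twist": 0},{"dx": 0,"dy": 0,"dz": -6.5,"twist": 0}]'

```text
clock: 44.28
position: [0.4569, -0.3114, 0.1942]
tool_rot: [-3.119, 1.568, 1.473]
force: [-0.1, 0.3, 0.0]
grip_width: -0.0003
```

```bash
python3 - <<'E'
from kn import *
go(ch(-.042,-.03,.0745),CY+np.pi/2)
o=sensors.observe();p=o['position']-C;print('ch',p@ex,p@ey)
shot('side','l3',(280,40,480,240),3);shot('top','l4',(400,200,600,400),3)
E
```

```text
t 44.3 p [ 0.4569 -0.3114  0.1942] jawhead -0.121 q7 0.08 F [-0.1  0.3  0. ] w -0.0003
-> dx 11.99 dy -0.02 dz -7.88 twist 0.008
ch 0.0371003535519569 -0.029141684435598978
```

View pics/l3.png

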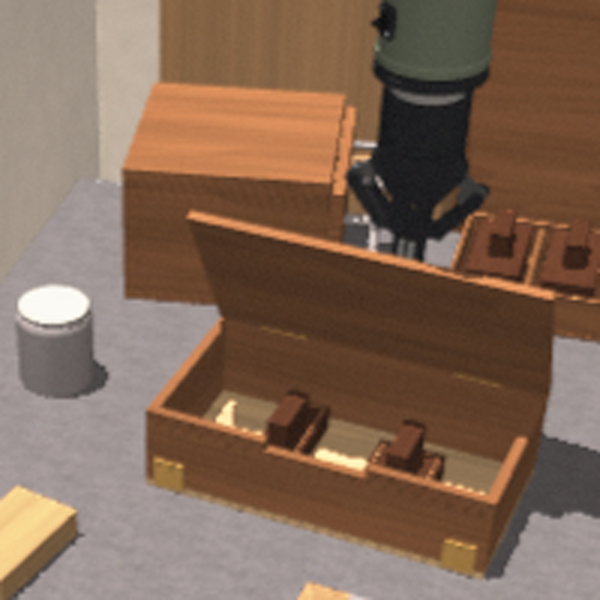

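View pics/l4.png

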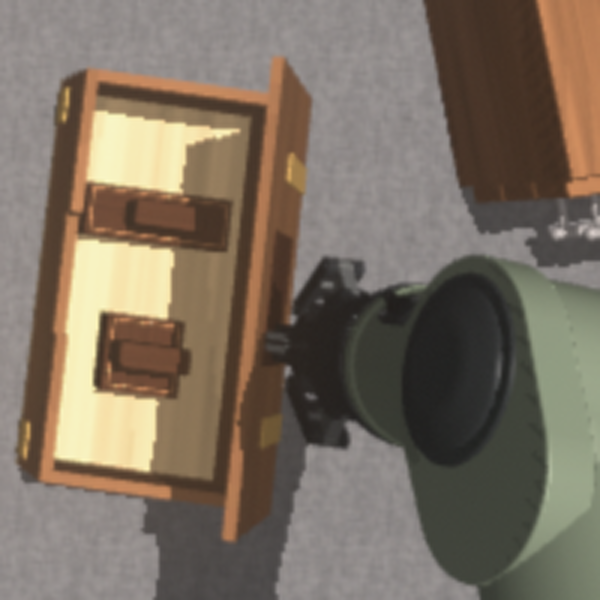

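The lid is at about 65° (edge at side crop (190,215) to (550,295)). Following the arc down.

Call:
arm_command --commands '[{"dx": 0.3,"dy": 0,"dz": -1,"twist": 0},{"dx": 0.7,"dy": 0,"dz": -1.9,"twist": 0},{"dx": 1.1,"dy": 0,"dz": -2.8,"twist": 0},{"dx": 1.6,"dy": 0,"dz": -3.6,"twist": 0},{"dx": 2.3,"dy": 0,"dz": -4.4,"twist": 0},{"dx": 3,"dy": 0,"dz": -5,"twist": 0},{"dx": 3.8,"dy": 0,"dz": -5.7,"twist": 0},{"dx": 4.5,"dy": 0,"dz": -6.2,"twist": 0},{"dx": 4.5,"dy": 0,"dz": -6.2,"twist": 0},{"dx": 4.5,"dy": 0,"dz": -6.2,"twist": 0}]'

```text
clock: 45.22
position: [0.4641, -0.25, 0.1488]
tool_rot: [-2.808, 1.568, 1.783]
force: [0.2, -0.1, 0.5]
grip_width: 0.0
```

```bash
python3 - <<'E'
from kn import *
go(ch(-.049,-.03,.0745),CY+np.pi/2)
shot('side','l5',(280,40,480,240),3)
E
```

```text
t 45.2 p [ 0.4641 -0.25    0.1488] jawhead -0.121 q7 -0.07 F [ 0.2 -0.1  0.5] w 0.0000
-> dx 7.43 dy 0.02 dz -2.40 twist 0.008
```

View pics/l5.png

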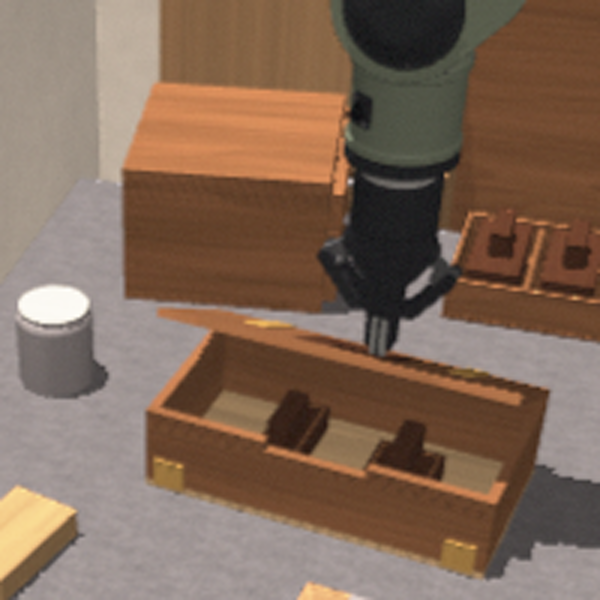

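Call:
arm_command --commands '[{"dx": 0.8,"dy": 0,"dz": -0.5,"twist": 0},{"dx": 1.6,"dy": 0,"dz": -0.9,"twist": 0},{"dx": 2.4,"dy": 0,"dz": -1.3,"twist": 0},{"dx": 3.3,"dy": 0,"dz": -1.7,"twist": 0},{"dx": 4.2,"dy": 0,"dz": -1.9,"twist": 0},{"dx": 5,"dy": 0,"dz": -2.1,"twist": 0},{"dx": 5.8,"dy": 0,"dz": -2.3,"twist": 0},{"dx": 6.5,"dy": 0,"dz": -2.4,"twist": 0},{"dx": 7,"dy": 0,"dz": -2.4,"twist": 0},{"dx": 7,"dy": 0,"dz": -2.4,"twist": 0},{"dx": 7,"dy": 0,"dz": -2.4,"twist": 0}]'

```text
clock: 46.18
position: [0.4671, -0.2264, 0.079]
tool_rot: [-2.858, 1.568, 1.732]
force: [-0.3, -0.2, 0.1]
grip_width: 0.0003
```

```bash
python3 - <<'E'
from kn import *
go(ch(-.049,-.03,.0745),CY+np.pi/2)
shot('side','l6',(280,40,480,240),3)
E
```

```text
t 46.2 p [ 0.4671 -0.2264  0.079 ] jawhead -0.122 q7 -0.19 F [-0.3 -0.2  0.1] w 0.0003
-> dx 0.45 dy 0.00 dz -0.05 twist 0.007
```

View pics/l6.png

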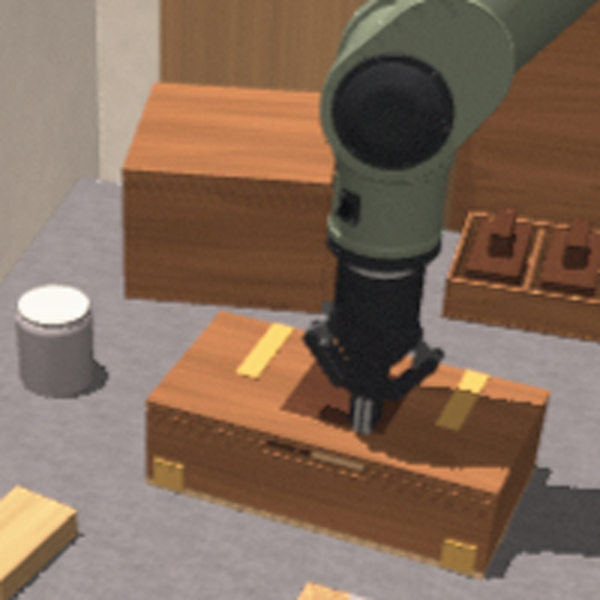

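The lid is almost shut. Pressing gently until it is firmly home.

Call:
arm_command --commands '[{"dx": 0.2,"dy": 0,"dz": 0,"twist": 0},{"dx": 0.35,"dy": 0,"dz": 0,"twist": 0},{"dx": 0.45,"dy": 0,"dz": 0,"twist": 0},{"dx": 0.45,"dy": 0,"dz": 0,"twist": 0}]'

```text
clock: 46.57
position: [0.4672, -0.2266, 0.0748]
tool_rot: [-3.015, 1.568, 1.576]
force: [0.1, -0.7, -0.2]
grip_width: 0.0001
```

Call:
arm_command --commands '[{"dx": 0.05,"dy": 0,"dz": 0,"twist": 0},{"dx": 0.1,"dy": 0,"dz": 0,"twist": 0},{"dx": 0.1,"dy": 0,"dz": 0,"twist": 0}]'

```text
clock: 46.82
position: [0.4673, -0.2266, 0.0744]
tool_rot: [-3.117, 1.569, 1.473]
force: [-3.9, 1.9, 13.8]
grip_width: 0.0
```

Call:
arm_command --commands '[{"dx": 0.05,"dy": 0,"dz": 0,"twist": 0},{"dx": 0.08,"dy": 0,"dz": 0,"twist": 0},{"dx": 0.08,"dy": 0,"dz": 0,"twist": 0}]'

```text
clock: 47.07
position: [0.4674, -0.2266, 0.0743]
tool_rot: [3.089, 1.569, 1.396]
force: [-5.4, 2.6, 18.8]
grip_width: -0.0001
```

Call:
arm_command --commands '[{"dx": -2,"dy": 0,"dz": 0,"twist": 0},{"dx": -5,"dy": 0,"dz": 0,"twist": 0},{"dx": -9,"dy": 0,"dz": 0,"twist": 0},{"dx": -13,"dy": 0,"dz": 0,"twist": 0},{"dx": -17,"dy": 0,"dz": 3,"twist": 0},{"dx": -20,"dy": 0,"dz": 7,"twist": 0},{"dx": -20,"dy": 0,"dz": 11,"twist": 0},{"dx": -20,"dy": 0,"dz": 15,"twist": 0},{"dx": -20,"dy": 0,"dz": 19,"twist": 0},{"dx": -20,"dy": 0,"dz": 22,"twist": 0},{"dx": -20,"dy": 0,"dz": 22,"twist": 0},{"dx": -20,"dy": 0,"dz": 22,"twist": 0}]'

```text
clock: 48.07
position: [0.4394, -0.4471, 0.2731]
tool_rot: [-2.826, 1.569, 1.761]
force: [0.3, 0.4, -0.9]
grip_width: -0.0003
```

```bash
python3 - <<'E'
from kn import *
st()
shot('side','e1');shot('top','e2')
s=cv2.imread('pics/e1.png');cv2.imwrite('pics/e3.png',cv2.resize(s[130:300,320:480],None,fx=3.5,fy=3.5,interpolation=cv2.INTER_CUBIC))
a=cv2.imread('pics/side0.png').astype(int);d=abs(a-s).max(2); print('chest diff px',(d[150:230,325:465]>40).sum())
ys,xs=np.where(d[150:230,325:465]>40); print(list(zip(xs[:20]+325,ys[:20]+150)))
E
```

```text
t 48.07 p [ 0.4394 -0.4471  0.2731] rpy [-2.826  1.569  1.761] F [ 0.3  0.4 -0.9] w -0.0003
[[-0.     0.992 -0.125]
 [ 0.002 -0.125 -0.992]
 [-1.    -0.001 -0.002]]
chest diff px 262
[(np.int64(456), np.int64(155)), (np.int64(454), np.int64(156)), (np.int64(455), np.int64(156)), (np.int64(456), np.int64(156)), (np.int64(457), np.int64(156)), (np.int64(458), np.int64(156)), (np.int64(459), np.int64(156)), (np.int64(460), np.int64(156)), (np.int64(452), np.int64(157)), (np.int64(453), np.int64(157)), (np.int64(454), np.int64(157)), (np.int64(455), np.int64(157)), (np.int64(456), np.int64(157)), (np.int64(457), np.int64(157)), (np.int64(458), np.int64(157)), (np.int64(459), np.int64(157)), (np.int64(460), np.int64(157)), (np.int64(461), np.int64(157)), (np.int64(462), np.int64(157)), (np.int64(463), np.int64(157))]
```

View pics/e2.png

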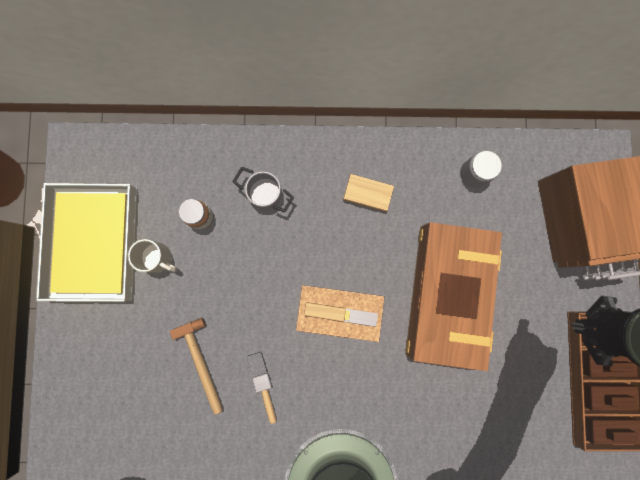

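View pics/e3.png

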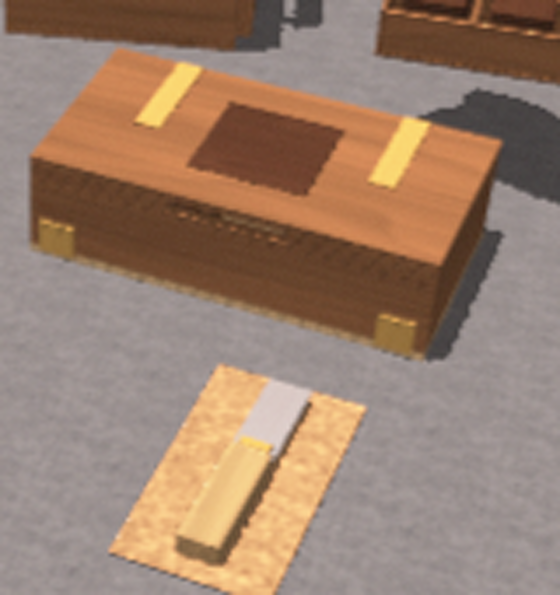

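```bash
python3 - <<'E'
from kn import *
a=cv2.imread('pics/top0.png').astype(int);b=cv2.imread('pics/e2.png').astype(int);d=abs(a-b).max(2)
print('lid top',(d[218:375,404:506]>30).sum()); print('bystanders',(d[130:280,120:410]>30).sum(), 'square spot only?')
a=cv2.imread('pics/side0.png').astype(int);b=cv2.imread('pics/e1.png').astype(int);d=abs(a-b).max(2)
print('lid side edge',(d[150:215,325:450]>30).sum()); ys,xs=np.where(d[150:215,325:450]>30); print(xs.min()+325,xs.max()+325,ys.min()+150,ys.max()+150) if len(xs) else 0
# knife on mat
print(ray('side',np.array([(176,545),(220,560)])/3.5+[320,130],.026))
order.job_done()
E
```

```text
lid top 57
bystanders 762 square spot only?
lid side edge 58
369 449 161 191
[[0.4638385  0.10646523 0.026     ]
 [0.43181811 0.11094332 0.026     ]]
the job is handed in; nothing more can be done
```

I carried out all the steps, handed the job in at about 48 s, and my last checks found nothing wrong.

- **What I did:** I prised the lid up with the knife in the notch and swung it back to about 1.79 rad. I laid the knife on its mat. The border block and then the square block went onto the chest floor, each lowered until I felt contact before I let go. I then pushed the lid shut, pressing with about 19 N.
- **Blocks:** only the border and square blocks were out on the table. I left the blocks in the rack on the right alone.
- **Last checks:** the lid was pressed home at the shut height, with the tips stopping at the 96 mm top. The chest looks as it did at the start, apart from shadow and the notch area. The knife lies flat within the mat. Before the lid was shut, the pictures showed both blocks flat and side by side inside. The pot, jar, mug and offcut look unmoved by eye. A picture comparison of their area also showed changes. That area includes where the square block had been, and I did not separate the two.
- **What disagreed:** the closed fingertips are about 30 mm higher than the reported tool position suggests. My first grasp of the knife closed on air because of this. I found the offset by pressing the fingertips on bare table (38 N at most) and corrected for it from then on.

I saw no object get knocked aside during the run.

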